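Set up the drilling-template station

TASK

Set up the drilling station for the next job: swing the red hold-down lever up, lower the template plate over the two brass pins until it lies flush on the base, and bring the lever fully down again to hold it. Press every gauge pin lying on the bench into a slot of the blue clip rack, one per slot, roughly centred, until the spring fingers snap around it. Leave the spray can, parts bin and tape roll where they are.

Things in the scene. Friction and masses are not known exactly. Their poses are not given: they have to be found in the camera images.
- seat (a point): Station fixed to the bench, grey base 150 x 165 x 12 mm. Point: centre of the seat on the base's upper face, midway between two brass pins 50 mm either side along x. Pins 10 mm diameter, 21 mm tall, top 7 mm tapered. z up. The lever's pivot is 85 mm off along +y, 22 mm above the seat; its axle is parallel to x.
- plate_grip (a point): Loose aluminium plate 130 x 100 x 8 mm, 0.35 kg, flat on the bench. Two 12.5 mm through holes 50 mm either side of its middle along x. Blue grip bar upright in the middle: 14 mm thick (x), 44 long (y), 36 tall. Point: the bar's centre, 26 mm above the plate's underside (so above the seat when flush). Fits either way round (half turn).
- lever (a joint): Angle of the station's red hold-down lever, rad. 0 = foot down (rubber foot 2 mm above a seated plate's edge; with no plate on, it blocks the plate's way), 1.4 = foot fully raised and clear, handle leaning outwards. Stays where left (friction 0.12 N m). Below about 1.1 the foot obstructs the plate.
- lever_ball (a point): Centre of the 22 mm black ball on the lever's handle, 100 mm from the pivot. In the frame of seat it lies, from the pivot, 100 mm*sin(lever-0.3) along +y and 100 mm*cos(lever-0.3) up: foot down, the handle is near upright; raising the foot swings the ball out (+y) and down. It can be pinched from above across the station's x and led round.
- gauge1 (a point): Loose round steel gauge pin, 16 mm diameter, 130 mm long over all, about 0.15 kg, an orange 20 x 20 mm square plastic cap 14 mm long on each end keeps it from rolling. Point: its centre, 10 mm above the bench as it lies; x along the pin. May be absent.
- gauge2 (a point): Loose round steel gauge pin, 16 mm diameter, 130 mm long over all, about 0.15 kg, an orange 20 x 20 mm square plastic cap 14 mm long on each end keeps it from rolling. Point: its centre, 10 mm above the bench as it lies; x along the pin. May be absent.
- gauge3 (a point): Loose round steel gauge pin, 16 mm diameter, 130 mm long over all, about 0.15 kg, an orange 20 x 20 mm square plastic cap 14 mm long on each end keeps it from rolling. Point: its centre, 10 mm above the bench as it lies; x along the pin. May be absent.
- gauge4 (a point): Loose round steel gauge pin, 16 mm diameter, 130 mm long over all, about 0.15 kg, an orange 20 x 20 mm square plastic cap 14 mm long on each end keeps it from rolling. Point: its centre, 10 mm above the bench as it lies; x along the pin. May be absent.
- slot1 (a point): Slot 1 of 4 in the fixed blue clip rack (54 mm apart along y). Point: where a snapped-in gauge pin's centre lies, 46 mm above the bench, 36 above the rack's base; the pin lies along x, z up. Two pairs of sprung fingers, 8 mm wide, 30 mm either side along x; the shaft meets them 14 mm above the point and snaps in with 10 to 15 N. The middle 50 mm is free for a gripper. Empty at the start.
- slot2 (a point): Slot 2 of 4 in the fixed blue clip rack (54 mm apart along y). Point: where a snapped-in gauge pin's centre lies, 46 mm above the bench, 36 above the rack's base; the pin lies along x, z up. Two pairs of sprung fingers, 8 mm wide, 30 mm either side along x; the shaft meets them 14 mm above the point and snaps in with 10 to 15 N. The middle 50 mm is free for a gripper. Empty at the start.
- slot3 (a point): Slot 3 of 4 in the fixed blue clip rack (54 mm apart along y). Point: where a snapped-in gauge pin's centre lies, 46 mm above the bench, 36 above the rack's base; the pin lies along x, z up. Two pairs of sprung fingers, 8 mm wide, 30 mm either side along x; the shaft meets them 14 mm above the point and snaps in with 10 to 15 N. The middle 50 mm is free for a gripper. Empty at the start.
- slot4 (a point): Slot 4 of 4 in the fixed blue clip rack (54 mm apart along y). Point: where a snapped-in gauge pin's centre lies, 46 mm above the bench, 36 above the rack's base; the pin lies along x, z up. Two pairs of sprung fingers, 8 mm wide, 30 mm either side along x; the shaft meets them 14 mm above the point and snaps in with 10 to 15 N. The middle 50 mm is free for a gripper. Empty at the start.
- spray: Bystander: standing spray can, 52 mm diameter, 150 mm tall; origin at the underside.
- partsbin: Bystander: blue open parts bin 100 x 130 x 60 mm; origin at the underside.
- taperoll: Bystander: yellow roll of tape lying flat, 90 mm diameter, 25 mm high; origin at the underside.
Mind the look-alikes: they are no part of the job. Leave any purple look-alike of the part that bears gauge3 alone.

How it is judged:
By the outcome, as a careful person would: the job done as asked, in the order asked, and still so for the second after the job is handed in, with the robot touching nothing.
Of gauge_pin1, gauge_pin2, gauge_pin3, gauge_pin4 only 3 to 4 are there at a start; the rules pass over those that are not, and their reading is None.
At some moment in a run one of gauge_pin1, gauge_pin2, gauge_pin3, gauge_pin4 may be knocked a few centimetres aside while the robot is not near it.
Once in a run the grip may slacken for a moment while it holds something.
It also fails if it takes over 210 s, if anything falls off the work surface, if the arm or the gripper's body presses on something with over 40 N, if the wrist force passes 120 N, or if a joint passes its speed limit or range.

ROBOT

A 7-joint arm with a two-finger parallel gripper is mounted at the origin on the work surface. World frame = base frame: x ahead of the robot, y to its left, z up, the work surface at z = 0. Lengths are in m, angles in degrees, forces in N, time in s.
With the tool pointing down it reaches from about 0.425 to 0.875 m from the base axis. Payload 4.7 kg.
Tool frame: the origin (TCP) lies on the centre line of the jaws, within the pads' length; the fingertips stand ahead of it and the grasp point (between the pads) lies 2 mm behind it (env.tip_reach is the x of the fingertips in the tool frame, in m); x points along the fingers, z is the direction in which the jaws open and shut, and the axes are right-handed (so a half turn about x gives the same grasp; the last joint's range is limited). The gripper opens to 87 mm and grips with 3 to 60 N. Pads are 19 mm wide; open, the fingers measure 117 mm over their backs; the gripper's body (75 mm by 190 mm) begins 51 mm behind the grasp point.
Start: joints at [-64.796, 18.392, -4.016, 83.108, 1.295, 78.541, -3.26], TCP at [0.269, 0.592, 0.24] pointing down, gripper open.
Joint ranges: [-163.93, 163.93], [-17.29, 119.83], [-79.2, 71.16], [3.27, 140.29], [-89.18, 269.18], [5.43, 117.66], [-154.24, 154.24]. Speed limits (degrees/s): [147.25, 147.25, 180, 180, 180, 180, 180].

INTERFACE

Orientations are given as [roll, pitch, yaw] about the fixed x, y, z axes, in that order (R = Rz(yaw) Ry(pitch) Rx(roll)).
In Python, from cell import telemetry, optics, env, models gives the robot as it stands.
- The arm moves only by the shell command python3 -m pendant 'ROWS' [FORCE]. ROWS is JSON, a list of rows, each a list of 3 entries, a list of its own where there are three numbers: the finger opening in mm, from 0 to 87, then the shift along the tool's x, y, z in mm, then the turn, a rotation vector about the tool's x, y, z in rad. A call has 1 to 10 rows; each row is the pose to reach, as a shift and turn from the pose commanded when the call began, along the tool's axes at that moment; what a row does not reach only later rows make up. A row lasts 1/12 s, in which the tool goes at most 41.7 mm and 7.16 degrees, less where a joint would pass 70% of its speed; a pose out of reach is approached as far as the arm can. A call with a gripper value outside its range is refused whole. The fingers move at their own pace and stop on an object; FORCE is the grip in N (left out, the last holds). Time passes only in rows, so rows that repeat a pose let the fingers close. It gives the time, the measured TCP pose, the force and the opening at its end, in the units of the state.
- telemetry.get_obs(): the state, without advancing time (a new reading comes with each control period).
- optics.read_camera(name): name is "side" or "top"; returns a dict with "image" (480x640x3 uint8, blue, green, red), "range_z" (480x640 float32, m along the optical axis (not along the pixel's ray), 0 where there is no reading), "fx", "fy", "cx", "cy" (pixels), "k1" (the pictures are not rectified: a ray, as slopes to the right and down, at radius r is drawn at 1 + k1 r^2 times it, then the intrinsics apply), "cam_to_world" (4x4, takes a point from camera to world coordinates). Camera axes: x right, y up, looking along -z (the intrinsics and any distortion apply to the point x, -y, -z); pixel columns grow to the right and rows downward; lengths in m; the calibration is good to about 2 mm. A picture is of the moment at which its call begins.
- env.sign_off(): hands the job in, once; it reports no verdict.
Trained networks look in the newest picture that a camera, given by its name, has taken for a name from the list of things; names that differ only in an ending like _2 or _b are one class to them, and where a whole thing is asked for, a point or a joint stands for the part that bears it (a point fixed in the world has none). Each returns a list of dicts, best first, with "confidence" (0 to 1); they miss things now and then, are a little off and sometimes report something else, mostly with a low value. They report only what shows in the picture. A call takes as long as a camera call. They do not tell look-alikes from the thing itself.
- models.masks_of(camera, label): "pixels" (480x640 bool, what is visible of it) and "extent" ([left, top, right, bottom] as shares, 0 to 1, of the picture: columns of its width, rows of its height, round what is visible of it).
- models.landmark_of(camera, label): "centre" ([row, column] as shares, 0 to 1, of the picture: columns of its width, rows of its height: a listed point, or the origin of a listed thing).
The state is a dict: "time_s": time; "qpos": joint angles; "joint_velocities": joint speeds; "effort": joint torques, N m; "tool_pos": TCP position; "tool_rot": TCP orientation; "force": force on the tool from outside, world axes, zero at the start; "wrist_torque": the same for the moment, N m; "grip_width": finger opening in m.
Only numpy, scipy, OpenCV 4.12 (cv2) and the standard library are available. Lean on these libraries where they do the work, as an engineer would, in place of code of your own. Each camera call takes 0.05 s, during which the arm holds its last target.

## Working session

There is one attempt and no reset: what is moved stays moved. The work goes in short steps, Python scripts to look and compute and a shell command to move; the robot and the scene stay as the last step left them, time stands still between calls to the robot, and variables do not carry over. Pictures are saved under pics/ and viewed, and the job is handed in when it is done.

```bash
ls; mkdir -p pics; cat > h.py <<'E'
import numpy as np, cv2
from cell import telemetry, optics, env, models
E
python3 - <<'E'
from h import *
o=telemetry.get_obs(); print(o); print(env.tip_reach)
for n in ("side","top"):
    c=optics.read_camera(n); cv2.imwrite(f"pics/{n}0.png",c["image"])
    print(n,c["fx"],c["fy"],c["cx"],c["cy"],c["k1"],c["cam_to_world"])
E
```

```text
pics
{'time_s': 0.0, 'qpos': array([-64.79631895,  18.43824783,  -4.01600632,  83.174442  ,
         1.29635428,  78.54141942,  -3.2604444 ]), 'joint_velocities': array([ 0.00420524, -0.06557282,  0.04457418, -0.0860625 , -0.13257023,
       -0.0321785 , -0.01180785]), 'effort': array([-2.75285765e-04, -4.91305304e+01, -4.03793771e-01, -3.12531495e+01,
       -6.37492631e-02,  4.39831743e-02,  1.67648582e-04]), 'tool_pos': array([0.26830693, 0.59146706, 0.2384748 ]), 'tool_rot': array([-176.33830813,   89.8909896 , -110.73197327]), 'force': array([ 0.64324075, -0.52265168, -0.42936988]), 'wrist_torque': array([-0.05058117, -0.0070171 ,  0.01543051]), 'grip_width': 0.08721500742036009}
0.017
side 442.34035297545887 442.34035297545887 320.0729894173619 236.03518527721928 0.03748926096321725 [[ 0.96678991  0.11421382 -0.22863173  0.2071323 ]
 [-0.25474682  0.50250504 -0.82619171 -1.00056953]
 [ 0.02052609  0.85699702  0.51491241  0.749168  ]
 [ 0.          0.          0.          1.        ]]
top 454.94769216675667 454.94769216675667 321.00713033169643 243.75205320885948 0.03680958259193336 [[ 0.00815333  0.9974541  -0.07084378  0.42276648]
 [-0.99989558  0.00728693 -0.01247955 -0.01076256]
 [-0.01193155  0.07093813  0.99740935  1.09181936]
 [ 0.          0.          0.          1.        ]]
```

View pics/top0.png

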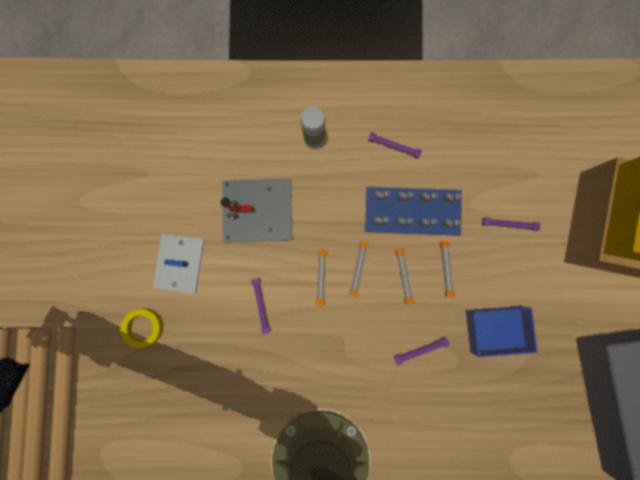

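View pics/side0.png

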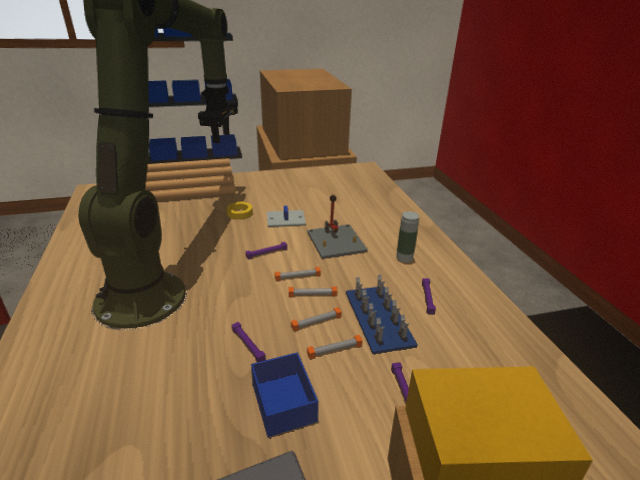

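```bash
cat > h.py <<'E'
import numpy as np, cv2
from scipy.spatial.transform import Rotation as Ro
from cell import telemetry, optics, env, models
def K(c): return np.array([[c["fx"],0,c["cx"]],[0,c["fy"],c["cy"]],[0,0,1.]])
def D(c): return np.array([c["k1"],0,0,0,0.])
def ray(c,uv):
    s=cv2.undistortPoints(np.array(uv,float).reshape(-1,1,2),K(c),D(c),criteria=(3,50,1e-10) if 0 else None).reshape(-1,2) if 0 else cv2.undistortPointsIter(np.array(uv,float).reshape(-1,1,2),K(c),D(c),None,None,(3,50,1e-10)).reshape(-1,2)
    d=np.c_[s[:,0],-s[:,1],-np.ones(len(s))]
    T=c["cam_to_world"]; return T[:3,3], d@T[:3,:3].T
def at_z(c,uv,z):
    o,d=ray(c,uv); return o+d*((z-o[2])/d[:,2])[:,None]
def cloud(c,mask):
    v,u=np.nonzero(mask&(c["range_z"]>0)); o,d=ray(c,np.c_[u,v]); return o+d*c["range_z"][v,u][:,None],u,v
def proj(c,P):
    T=c["cam_to_world"]; q=(np.atleast_2d(P)-T[:3,3])@T[:3,:3]; s=np.c_[q[:,0]/-q[:,2],-q[:,1]/-q[:,2]]
    r=(s**2).sum(1,keepdims=True); s=s*(1+c["k1"]*r); return s*[c["fx"],c["fy"]]+[c["cx"],c["cy"]]
def tri(l):
    A=np.zeros((3,3));b=np.zeros(3)
    for o,d in l:
        d=d/np.linalg.norm(d);M=np.eye(3)-np.outer(d,d);A+=M;b+=M@o
    return np.linalg.solve(A,b)
E
python3 - <<'E'
from h import *
cs={n:optics.read_camera(n) for n in ("top","side")}
Z=dict(seat=.012,plate_grip=.026,gauge1=.01,lever_ball=.13,slot1=.046,slot2=.046,slot3=.046,slot4=.046,spray=0,partsbin=0,taperoll=0)
for l,z in Z.items():
    for n,c in cs.items():
        for d in models.landmark_of(n,l):
            r,k=d["centre"]; uv=(k*640-.5,r*480-.5)
            print(l,n,round(d["confidence"],2),np.round(uv,1),np.round(at_z(c,[uv],z)[0],4))
E
```

```text
seat top 0.95 [267.7 207.2] [0.5863 0.1311 0.012 ]
seat top 0.53 [354.4 267. ] [ 0.4448 -0.0767  0.012 ]
seat top 0.34 [316.8 141.6] [0.7466 0.0149 0.012 ]
seat side 0.61 [337.2 241.7] [0.5787 0.1364 0.012 ]
seat side 0.61 [333.6 198.1] [0.6551 0.4399 0.012 ]
seat side 0.21 [311.3 288.1] [ 0.4417 -0.0769  0.012 ]
plate_grip top 0.65 [321.2 277.9] [0.4185 0.0014 0.026 ]
plate_grip top 0.6 [177.2 262.5] [0.452 0.339 0.026]
plate_grip side 0.69 [284.6 213.4] [0.4473 0.334  0.026 ]
plate_grip side 0.33 [401.1 257.1] [ 0.7313 -0.0105  0.026 ]
gauge1 top 0.88 [320.1 279.8] [0.4139 0.0043 0.01  ]
gauge1 top 0.7 [444.7 266.4] [ 0.4482 -0.2897  0.01  ]
gauge1 top 0.65 [354.7 269.3] [ 0.4394 -0.0776  0.01  ]
gauge1 top 0.59 [404.9 275. ] [ 0.427  -0.1961  0.01  ]
gauge1 top 0.59 [392.5 143.6] [ 0.7429 -0.1677  0.01  ]
gauge1 top 0.58 [260.6 303.5] [0.3571 0.1443 0.01  ]
gauge1 top 0.58 [420.9 350.1] [ 0.2529 -0.232   0.01  ]
gauge1 top 0.58 [508.4 224.5] [ 0.5484 -0.4401  0.01  ]
gauge1 side 0.84 [330.7 344.5] [ 0.4356 -0.289   0.01  ]
gauge1 side 0.83 [246.8 343. ] [ 0.2494 -0.2387  0.01  ]
g
[... 2083 characters left out ...]
4] [ 0.5833 -0.194   0.046 ]
slot4 side 0.72 [369.2 282.2] [ 0.5856 -0.1299  0.046 ]
slot4 side 0.59 [385.2 311.6] [ 0.5825 -0.2493  0.046 ]
spray top 0.96 [313.8 141.9] [0.7494 0.0225 0.    ]
spray side 0.71 [330.7 342.9] [ 0.4402 -0.2743  0.    ]
spray side 0.57 [401.4 255. ] [0.7559 0.0358 0.    ]
partsbin top 0.66 [494.2 329.3] [ 0.3018 -0.4056  0.    ]
partsbin top 0.48 [399.9 206. ] [ 0.593  -0.1866  0.    ]
partsbin side 0.84 [283.9 403.3] [ 0.3028 -0.413   0.    ]
partsbin side 0.45 [388.9 323.3] [ 0.5993 -0.2433  0.    ]
taperoll top 0.83 [142.7 329.4] [0.2938 0.4238 0.    ]
taperoll top 0.3 [172.9 263.1] [0.4512 0.3579 0.    ]
taperoll side 0.65 [237.1 213. ] [0.2915 0.4214 0.    ]
```

```bash
python3 - <<'E'
from h import *
c=optics.read_camera("top"); im=c["image"]
def crop(x,y,w,h,s,n): cv2.imwrite(n,cv2.resize(im[y:y+h,x:x+w],None,fx=s,fy=s,interpolation=cv2.INTER_CUBIC))
crop(150,170,150,130,5,"pics/stn.png"); crop(310,175,160,135,5,"pics/rack.png")
c=optics.read_camera("side"); im=c["image"]
crop(250,180,130,90,6,"pics/stns.png")
E
```

```text
(no output)
```

View pics/stn.png

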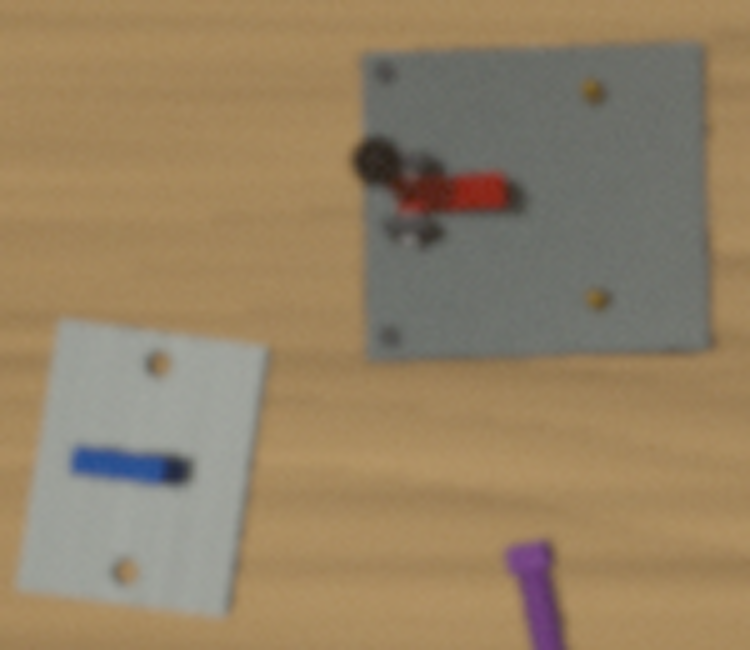

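View pics/rack.png

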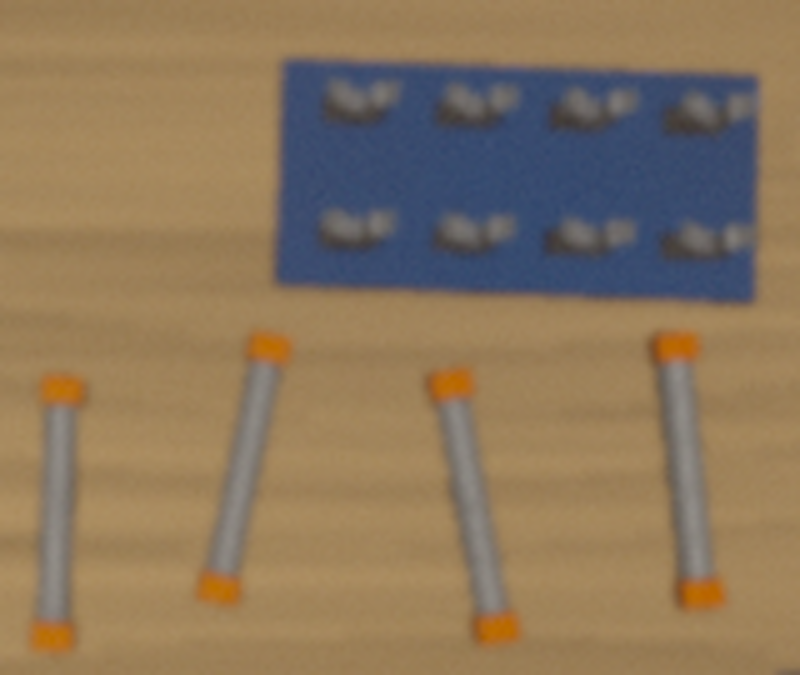

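View pics/stns.png

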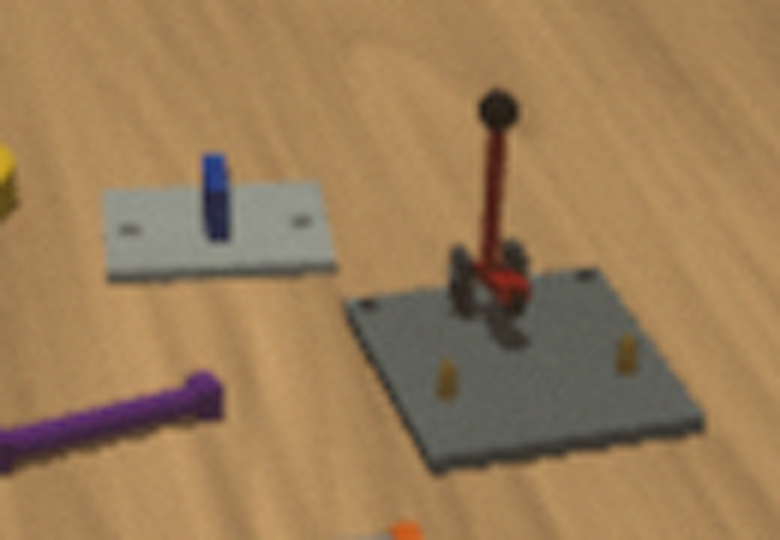

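```bash
cat > meas.py <<'E'
from h import *
def blobs(m,amin=5):
    n,l,s,ce=cv2.connectedComponentsWithStats(m.astype(np.uint8)); return [(s[i,4],ce[i],l==i) for i in range(1,n) if s[i,4]>=amin]
def win(m,x0,y0,x1,y1):
    o=np.zeros_like(m);o[y0:y1,x0:x1]=m[y0:y1,x0:x1];return o
def rect_of(c,m,z):
    v,u=np.nonzero(m); P=at_z(c,np.c_[u,v],z)[:,:2]
    # outline hull
    (cx,cy),(w,h),a=cv2.minAreaRect((P*1000).astype(np.float32)); return (cx,cy),(w,h),a
def gauges(c):
    im=c["image"].astype(int); h=cv2.cvtColor(c["image"],cv2.COLOR_BGR2HSV).astype(int)
    m=(h[...,0]>4)&(h[...,0]<17)&(h[...,1]>190)&(h[...,2]>120)
    return m
E
python3 - <<'E'
from meas import *
for n in ("top","side"):
    c=optics.read_camera(n); h=cv2.cvtColor(c["image"],cv2.COLOR_BGR2HSV).astype(int)
    pts=[]
    for a,ce,m in blobs(gauges(c)):
        p=at_z(c,[ce],.013)[0]; pts.append(p); print(n,a,np.round(ce,1),np.round(p,4))
    if n=="top":
        for (u,v) in [(285,220),(230,187),(180,245),(178,262),(270,230),(400,210),(235,208),(245,209)]: print((u,v),c["image"][v,u],h[v,u])
        print(np.round(cloud(c,win(np.ones((480,640),bool),280,200,290,230))[0][:,2].mean(),4), cloud(c,win(np.ones((480,640),bool),280,200,290,230))[0][:,2].std())
E
```

```text
top 23 [363.5 244. ] [ 0.4994 -0.0981  0.013 ]
top 27 [444.4 243.7] [ 0.5017 -0.2888  0.013 ]
top 26 [399.7 251.4] [ 0.4826 -0.1838  0.013 ]
top 12 [321. 253.] [0.4774 0.0026 0.013 ]
top 10 [354.5 291.8] [ 0.3865 -0.0771  0.013 ]
top 22 [449.4 293.3] [ 0.3851 -0.299   0.013 ]
top 6 [351.2 293.3] [ 0.3828 -0.0693  0.013 ]
top 25 [409.  300.4] [ 0.3677 -0.2049  0.013 ]
top 8 [320.4 303.8] [0.3578 0.0031 0.013 ]
(285, 220) [106 111 109] [ 42  11 111]
(230, 187) [101 108 103] [ 51  17 108]
(180, 245) [132 140 141] [ 27  16 141]
(178, 262) [142  83  53] [110 160 142]
(270, 230) [ 54  82 100] [ 18 117 100]
(400, 210) [110  73  52] [109 134 110]
(235, 208) [27 34 88] [  3 177  88]
(245, 209) [ 27  38 137] [  3 205 137]
0.0119 0.002065757787949216
side 17 [317.5 269. ] [0.48   0.0044 0.013 ]
side 19 [276.7 273.7] [0.3622 0.0082 0.013 ]
side 18 [290.6 289.2] [ 0.3861 -0.07    0.013 ]
side 22 [334.3 288.9] [ 0.5009 -0.0955  0.013 ]
side 26 [337.2 310.2] [ 0.4835 -0.1808  0.013 ]
side 30 [294.3 322.8] [ 0.3686 -0.2013  0.013 ]
side 32 [358.  338.1] [ 0.5024 -0.2869  0.013 ]
side 38 [310.6 349.9] [ 0.3859 -0.2973  0.013 ]
```

```bash
cat >> meas.py <<'E'
def orange(c):
    h=cv2.cvtColor(c["image"],cv2.COLOR_BGR2HSV).astype(int)
    m=(h[...,0]>3)&(h[...,0]<18)&(h[...,1]>170)&(h[...,2]>90)
    return cv2.morphologyEx(m.astype(np.uint8),cv2.MORPH_CLOSE,np.ones((3,3)))>0
def hull_rect(c,m,z):
    cn,_=cv2.findContours(m.astype(np.uint8),cv2.RETR_EXTERNAL,cv2.CHAIN_APPROX_NONE)
    k=max(cn,key=cv2.contourArea).reshape(-1,2); P=at_z(c,k,z)[:,:2]*1000
    return [np.round(x,1) for x in cv2.minAreaRect(P.astype(np.float32))]
E
python3 - <<'E'
from meas import *
for n in ("top","side"):
    c=optics.read_camera(n); h=cv2.cvtColor(c["image"],cv2.COLOR_BGR2HSV).astype(int); im=c["image"].astype(int)
    print(n)
    for a,ce,m in blobs(orange(c)): print("  cap",a,np.round(ce,1),np.round(at_z(c,[ce],.012)[0][:2],4))
    W=(lambda m,b: win(m,*b))
    B={"top":dict(st=(205,165,305,255),pl=(145,225,212,300),rk=(355,175,475,245)),"side":dict(st=(300,215,375,262),pl=(262,207,309,230),rk=(335,280,425,355))}[n]
    gray=(h[...,1]<45)&(h[...,2]<130)&(h[...,2]>60)
    w=(h[...,1]<60)&(h[...,2]>100)
    bl=(h[...,0]>100)&(h[...,0]<120)&(h[...,1]>100)
    for nm,m,z in (("st",gray if n=="top" else (h[...,1]<60)&(h[...,2]<130),.012),("pl",w,.008),("rk",bl,.010)):
        mm=W(m,B[nm]); bb=max(blobs(mm),key=lambda t:t[0]); print("  ",nm,bb[0],hull_rect(c,bb[2],z))
    mm=W(bl,B["pl"]); 
    for a,ce,m in blobs(mm): print("  bar",a,np.round(ce,1),[np.round(at_z(c,[ce],z)[0],4) for z in (.026,.044)])
    br=(h[...,0]>10)&(h[...,0]<28)&(h[...,1]>80)
    mm=W(br,(255,175,285,245) if n=="top" else (318,235,362,250))
    for a,ce,m in blobs(mm,3): print("  pin",a,np.round(ce,1),np.round(at_z(c,[ce],.028)[0],4))
    # holes
    mm=W(br,(165,235,195,292)) if n=="top" else np.zeros_like(br)
    for a,ce,m in blobs(mm,3): print("  hole",a,np.round(ce,1),np.round(at_z(c,[ce],.004)[0],4))
c=optics.read_camera("top")
m=win(np.ones((480,640),bool),355,175,475,245)
P,u,v=cloud(c,m); k=P[:,2]>.035; print(k.sum(),P[k][:,2].max())
mm=np.zeros((480,640),bool); mm[v[k],u[k]]=1
for a,ce,q in blobs(mm,3):
    Q=cloud(c,q)[0]; print(a,np.round(ce,1),np.round(Q.mean(0),4))
E
```

```text
top
  cap 59 [242.6 208.6] [0.5824 0.1912]
  cap 37 [363.7 244. ] [ 0.4997 -0.0986]
  cap 40 [444.5 243.8] [ 0.5015 -0.2895]
  cap 42 [399.8 251.3] [ 0.483 -0.184]
  cap 39 [322.  252.2] [4.795e-01 2.000e-04]
  cap 37 [353.4 292.7] [ 0.3844 -0.0746]
  cap 44 [450.  293.6] [ 0.3844 -0.3008]
  cap 45 [409.  300.6] [ 0.3672 -0.2051]
  cap 40 [320.1 302. ] [0.3618 0.0038]
   st 3763 [array([580.1, 157.8]), array([146.5, 162.2]), np.float64(2.3)]
   pl 2220 [array([451.2, 342.7]), array([102.5, 131.2]), np.float64(82.7)]
   rk 2758 [array([ 580.1, -216.2]), array([219.4, 102.5]), np.float64(88.2)]
  bar 90 [174.2 262.6] [array([0.4517, 0.346 , 0.026 ]), array([0.4512, 0.34  , 0.044 ])]
  pin 114 [268.9 176.4] [0.6574 0.1274 0.028 ]
  pin 12 [267.8 187.6] [0.6306 0.1296 0.028 ]
  pin 11 [268.8 229.5] [0.5311 0.1256 0.028 ]
  pin 116 [269.9 242.6] [0.5003 0.1224 0.028 ]
  hole 21 [188.7 235.3] [0.518  0.3208 0.004 ]
  hole 5 [181.6 242.2] [0.5013 0.3373 0.004 ]
  hole 8 [174.9 283.9] [0.4017 0.3501 0.004 ]
  hole 9 [168.1 290.9] [0.385  0.3656 0.004 ]
side
  cap 19 [333.2 225.9] [0.5945 0.2
[... 798 characters left out ...]
044410105849
36 [379.3 193.7] [ 0.6138 -0.1315  0.0486]
24 [387.  193.1] [ 0.6135 -0.1479  0.0578]
35 [402.7 194.6] [ 0.6118 -0.1851  0.0495]
26 [410.6 194. ] [ 0.6119 -0.2019  0.0568]
30 [425.9 195.6] [ 0.6099 -0.2385  0.0487]
28 [434.2 194.9] [ 0.61   -0.2555  0.0575]
35 [449.2 196.3] [ 0.6081 -0.2914  0.0501]
25 [457.5 195.9] [ 0.6083 -0.3087  0.0556]
37 [378.5 219.4] [ 0.5539 -0.1297  0.0488]
24 [386.  219.2] [ 0.5536 -0.1456  0.0572]
37 [401.9 220.4] [ 0.5521 -0.1834  0.0484]
24 [409.9 219.9] [ 0.5521 -0.1999  0.058 ]
37 [425.6 221.3] [ 0.5502 -0.2375  0.0486]
27 [433.4 220.9] [ 0.5502 -0.2533  0.0572]
31 [448.7 222.1] [ 0.5487 -0.2899  0.0489]
28 [457.2 221.8] [ 0.5485 -0.3069  0.0572]
```

```bash
python3 - <<'E'
from meas import *
c=optics.read_camera("top")
m=win(np.ones((480,640),bool),355,175,475,245)
acc=[]
for i in range(3):
    c=optics.read_camera("top"); P,u,v=cloud(c,m); k=P[:,2]>.055; acc.append(P[k])
P=np.vstack(acc); print(len(P), np.percentile(P[:,2],[50,90,98]))
# yaw of rack ~ -1.8deg
a=np.deg2rad(-1.8); R=np.array([[np.cos(a),np.sin(a)],[-np.sin(a),np.cos(a)]]) 
Q=P[:,:2]@R.T
print(np.round(R.T@Q.mean(0),4))
for s in (Q[:,0]>Q[:,0].mean(),Q[:,0]<Q[:,0].mean()):
    y=np.sort(Q[s,1]); g=np.split(y,np.nonzero(np.diff(y)>.004)[0]+1); print([(len(t),round(t.mean(),4),round(t.min(),4),round(t.max(),4)) for t in g], Q[s,0].mean())
# other depth: station pins, ball, bar
c=optics.read_camera("top")
for nm,b,z in (("pins",(255,180,285,240),.024),("ball",(215,195,235,215),.09),("bar",(160,255,195,270),.035),("spray",(295,100,330,150),.13)):
    for n in ("top",):
        P,u,v=cloud(c,win(np.ones((480,640),bool),*b)); k=P[:,2]>z
        mm=np.zeros((480,640),bool); mm[v[k],u[k]]=1
        for a,ce,q in blobs(mm,3):
            Q=cloud(c,q)[0]; print(nm,a,np.round(ce,1),np.round(Q.mean(0),4),np.round(Q.min(0),4),np.round(Q.max(0),4))
s=optics.read_camera("side")
for nm,b,z in (("pins",(315,230,365,255),.022),("ball",(322,190,345,206),.09),("bar",(278,200,292,225),.02)):
        P,u,v=cloud(s,win(np.ones((480,640),bool),*b)); k=P[:,2]>z
        mm=np.zeros((480,640),bool); mm[v[k],u[k]]=1
        for a,ce,q in blobs(mm,3):
            Q=cloud(s,q)[0]; print("side",nm,a,np.round(ce,1),np.round(Q.mean(0),4),np.round(Q.min(0),4),np.round(Q.max(0),4))
E
```

```text
839 [0.05913652 0.06384598 0.06576885]
[ 0.5811 -0.2187]
[(54, np.float64(-0.29), np.float64(-0.2936), np.float64(-0.2851)), (46, np.float64(-0.267), np.float64(-0.2724), np.float64(-0.2629)), (71, np.float64(-0.2365), np.float64(-0.2416), np.float64(-0.2309)), (41, np.float64(-0.2149), np.float64(-0.2182), np.float64(-0.2115)), (65, np.float64(-0.1829), np.float64(-0.1874), np.float64(-0.1769)), (42, np.float64(-0.1607), np.float64(-0.1656), np.float64(-0.1568)), (54, np.float64(-0.1293), np.float64(-0.1332), np.float64(-0.124)), (45, np.float64(-0.1067), np.float64(-0.1108), np.float64(-0.1025))] 0.6176520168994051
[(66, np.float64(-0.2901), np.float64(-0.2952), np.float64(-0.2845)), (37, np.float64(-0.2678), np.float64(-0.2716), np.float64(-0.2634)), (60, np.float64(-0.2368), np.float64(-0.241), np.float64(-0.2307)), (46, np.float64(-0.2148), np.float64(-0.2196), np.float64(-0.2104)), (60, np.float64(-0.1828), np.float64(-0.1868), np.float64(-0.1774)), (46, np.float64(-0.1603), np.float64(-0.165), np.float64(-0.1559)), (60, np.float64(-0.1288), np.float64(-0.1324), np.float64(-0.1
[... 332 characters left out ...]
1969 0.0925] [0.5884 0.2159 0.1483]
bar 121 [173.6 262.4] [0.4517 0.3416 0.0437] [0.4434 0.3201 0.0372] [0.4595 0.3642 0.049 ]
spray 506 [312.5 119.2] [0.7539 0.0212 0.1476] [ 0.7309 -0.0031  0.1302] [0.7807 0.0461 0.1538]
side pins 12 [335.5 231. ] [0.5798 0.1629 0.0361] [0.5729 0.1564 0.0309] [0.5854 0.1665 0.041 ]
side pins 9 [354.7 238. ] [0.6314 0.1226 0.0268] [0.6278 0.1176 0.0221] [0.6359 0.1276 0.0309]
side pins 11 [324.4 242.5] [0.5316 0.1201 0.0256] [0.5272 0.1131 0.0225] [0.5371 0.1248 0.0309]
side ball 51 [333.  199.6] [0.5787 0.1995 0.13  ] [0.5698 0.1915 0.1081] [0.5898 0.2083 0.1433]
side bar 49 [285.9 211.2] [0.4513 0.3303 0.0359] [0.4438 0.3149 0.02  ] [0.4605 0.3617 0.0458]
```

```bash
cat > plan.py <<'E'
import sys
from h import *
# plan.py x y z jawyaw(deg)  -> shift mm / rotvec in tool frame
def go(x,y,z,jaw):
    o=telemetry.get_obs(); R=Ro.from_euler("xyz",o["tool_rot"],degrees=True)
    best=None
    for s in (0,180):
        a=np.deg2rad(jaw+s); zt=np.array([np.cos(a),np.sin(a),0]); xt=np.array([0,0,-1.]); yt=np.cross(zt,xt)
        Rt=Ro.from_matrix(np.c_[xt,yt,zt]); rv=(R.inv()*Rt).as_rotvec()
        if best is None or np.linalg.norm(rv)<np.linalg.norm(best): best=rv
    d=R.inv().apply(np.array([x,y,z])-o["tool_pos"])*1000
    zt=R.apply([0,0,1])
    print("t",round(o["time_s"],2),"pos",np.round(o["tool_pos"]*1000,1),"jawyaw",round(np.degrees(np.arctan2(zt[1],zt[0])),1),"F",np.round(o["force"],1),"w",round(o["grip_width"]*1000,1),"j7",o["qpos"][6].round(0))
    print("axes x,y,z:",np.round(R.as_matrix().T,2).tolist())
    print("shift",np.round(d,1).tolist(),"rot",np.round(best,3).tolist(),"rows>=",int(max(np.ceil(np.linalg.norm(d)/41.7),np.ceil(np.degrees(np.linalg.norm(best))/7.16))))
if __name__=="__main__": go(*map(float,sys.argv[1:5]))
E
python3 plan.py .578 .204 .24 2.3
```

```text
t 1.95 pos [268.5 592.  239.6] jawyaw 65.6 F [-0.7 -0.4  0.7] w 87.1 j7 -3.0
axes x,y,z: [[0.0, 0.0, -1.0], [-0.91, 0.41, -0.0], [0.41, 0.91, 0.0]]
shift [-0.4, -442.1, -225.5] rot [1.105, 0.0, -0.0] rows>= 12
```

```bash
python3 -m pendant '[[60,[0,-442,-225],[1.105,0,0]],[60,[0,-442,-225],[1.105,0,0]],[60,[0,-442,-225],[1.105,0,0]],[60,[0,-442,-225],[1.105,0,0]],[60,[0,-442,-225],[1.105,0,0]],[60,[0,-442,-225],[1.105,0,0]],[60,[0,-442,-225],[1.105,0,0]],[60,[0,-442,-225],[1.105,0,0]],[60,[0,-442,-225],[1.105,0,0]],[60,[0,-442,-225],[1.105,0,0]]]' 10; python3 plan.py .578 .204 .24 2.3
```

```text
time_s: 2.78
tool_pos: [0.5296, 0.2647, 0.24]
tool_rot: [36.4, 89.9, 38.4]
force: [0.1, 0.8, 0.2]
grip_width: 0.0601
t 2.78 pos [529.6 264.7 240. ] jawyaw 2.0 F [0.1 0.8 0.2] w 60.1 j7 -24.0
axes x,y,z: [[0.0, 0.0, -1.0], [-0.04, 1.0, 0.0], [1.0, 0.04, 0.0]]
shift [-0.0, -62.4, 46.2] rot [-0.004, 0.001, -0.001] rows>= 2
```

```bash
python3 -m pendant '[[60,[0,-62.5,46],[0,0,0]],[60,[0,-62.5,46],[0,0,0]],[60,[20,-62.5,46],[0,0,0]],[60,[30,-62.5,46],[0,0,0]],[60,[30,-62.5,46],[0,0,0]],[60,[30,-62.5,46],[0,0,0]]]' 10; python3 plan.py .578 .204 .134 2.3; python3 - <<'E'
from h import *
for n,b in (("top",(180,150,320,270)),("side",(270,120,410,240))):
    c=optics.read_camera(n); im=c["image"][b[1]:b[3],b[0]:b[2]]
    o=telemetry.get_obs(); R=Ro.from_euler("xyz",o["tool_rot"],degrees=True)
    tip=o["tool_pos"]+R.apply([.017,0,0]); print(n,proj(c,[tip,o["tool_pos"]]))
    im=cv2.resize(im,None,fx=5,fy=5,interpolation=cv2.INTER_CUBIC)
    for p,col in zip(proj(c,[tip,tip+R.apply([0,0,.03]),tip-R.apply([0,0,.03])]),((0,0,255),(0,255,0),(0,255,0))):
        q=(p-b[:2]+.5)*5; cv2.circle(im,(int(q[0]),int(q[1])),4,col,-1)
    cv2.imwrite(f"pics/ball_{n}.png",im)
E
```

```text
time_s: 3.28
tool_pos: [0.5758, 0.2073, 0.2089]
tool_rot: [176.2, 89.9, 178.6]
force: [-0.2, 0.1, 0.8]
grip_width: 0.06
t 3.28 pos [575.8 207.3 208.9] jawyaw 2.4 F [-0.2  0.1  0.8] w 60.0 j7 -16.0
axes x,y,z: [[-0.0, 0.0, -1.0], [-0.04, 1.0, 0.0], [1.0, 0.04, -0.0]]
shift [74.9, -3.4, 2.2] rot [0.002, -0.002, -0.0] rows>= 2
top [[217.60063642 198.17607761]
 [215.53016163 196.68763476]]
side [[332.36925621 180.09854172]
 [332.56176662 174.9932387 ]]
```

View pics/ball_side.png

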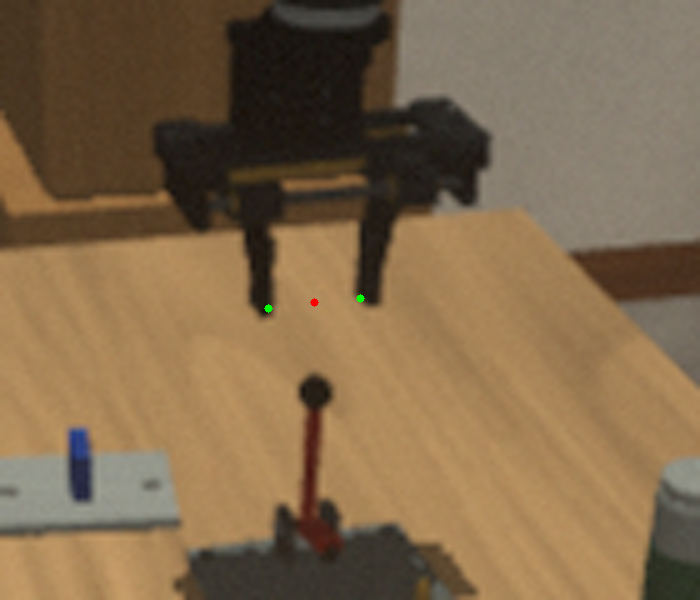

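View pics/ball_top.png

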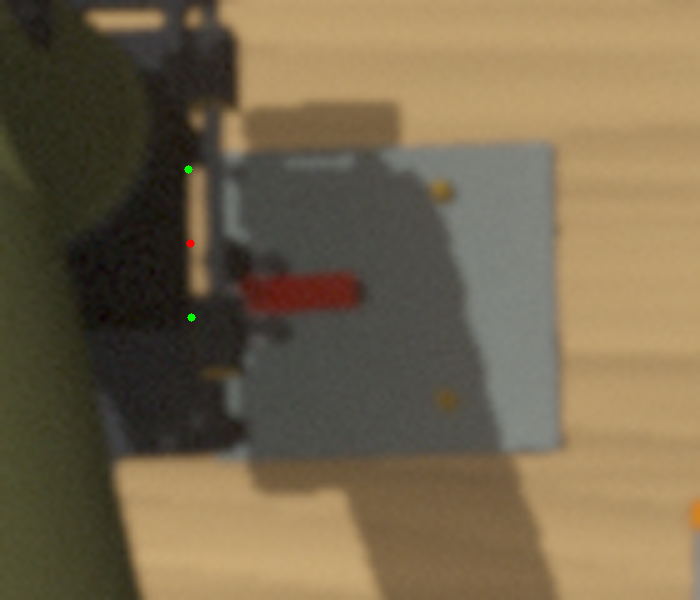

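```bash
python3 -m pendant '[[60,[30,-3,2],[0,0,0]],[60,[60,-3,2],[0,0,0]],[60,[77,-3,2],[0,0,0]],[60,[77,-3,2],[0,0,0]],[15,[77,-3,2],[0,0,0]],[15,[77,-3,2],[0,0,0]],[15,[77,-3,2],[0,0,0]],[15,[77,-3,2],[0,0,0]],[15,[77,-3,2],[0,0,0]]]' 10; python3 plan.py .578 .220 .134 2.3
```

```text
time_s: 4.13
tool_pos: [0.5799, 0.2033, 0.134]
tool_rot: [24.8, 89.9, 27.1]
force: [0.8, -0.9, 0.0]
grip_width: 0.0345
t 4.13 pos [579.9 203.3 134. ] jawyaw 2.3 F [ 0.8 -0.9  0. ] w 34.5 j7 -15.0
axes x,y,z: [[0.0, 0.0, -1.0], [-0.04, 1.0, 0.0], [1.0, 0.04, 0.0]]
shift [-0.0, 16.8, -1.2] rot [-0.0, 0.002, -0.001] rows>= 1
```

```bash
python3 -m pendant '[[15,[0,0,0],[0,0,0]],[15,[0,0,0],[0,0,0]],[15,[0,0,0],[0,0,0]],[15,[0,0,0],[0,0,0]],[15,[0,0,0],[0,0,0]],[15,[0,0,0],[0,0,0]]]' 10; python3 plan.py .578 .220 .134 2.3
```

```text
time_s: 4.63
tool_pos: [0.5787, 0.203, 0.1329]
tool_rot: [169.4, 89.9, 171.7]
force: [-4.1, -0.1, 5.2]
grip_width: 0.0211
t 4.63 pos [578.7 203.  132.9] jawyaw 2.3 F [-4.1 -0.1  5.2] w 21.1 j7 -15.0
axes x,y,z: [[-0.0, 0.0, -1.0], [-0.04, 1.0, 0.0], [1.0, 0.04, -0.0]]
shift [-1.1, 17.0, -0.0] rot [-0.0, -0.001, -0.0] rows>= 1
```

```bash
python3 -m pendant '[[15,[0,10,0],[0,0,0]],[15,[0,19,0],[0,0,0]],[15,[1.5,29,0],[0,0,0]],[15,[4,38.5,0],[0,0,0]],[15,[7.5,48,0],[0,0,0]],[15,[12,57,0],[0,0,0]],[15,[17,65,0],[0,0,0]],[15,[23,73.5,0],[0,0,0]],[15,[30,80.5,0],[0,0,0]],[15,[37.5,87.5,0],[0,0,0]]]' 15; python3 plan.py .5744 .302 .077 2.3
```

```text
time_s: 5.47
tool_pos: [0.5753, 0.2907, 0.0939]
tool_rot: [-136.8, 89.9, -134.5]
force: [-2.9, -4.2, -1.7]
grip_width: 0.0209
t 5.47 pos [575.3 290.7  93.9] jawyaw 2.3 F [-2.9 -4.2 -1.7] w 20.9 j7 -22.0
axes x,y,z: [[-0.0, -0.0, -1.0], [-0.04, 1.0, -0.0], [1.0, 0.04, -0.0]]
shift [16.9, 11.4, -0.4] rot [-0.0, -0.001, 0.001] rows>= 1
```

```bash
python3 -m pendant '[[15,[4,3,0],[0,0,0]],[15,[8.5,6,0],[0,0,0]],[15,[13,8.5,0],[0,0,0]],[15,[17,11,0],[0,0,0]],[15,[20,12.5,0],[0,0,0]],[15,[20,12.5,0],[0,0,0]],[15,[20,12.5,0],[0,0,0]]]' 15; python3 plan.py .5744 .302 .077 2.3
python3 - <<'E'
from h import *
c=optics.read_camera("side"); im=c["image"][120:240,270:410]
cv2.imwrite("pics/lev1.png",cv2.resize(im,None,fx=5,fy=5,interpolation=cv2.INTER_CUBIC))
E
```

```text
time_s: 6.05
tool_pos: [0.575, 0.3017, 0.0771]
tool_rot: [-145.4, 89.9, -143.1]
force: [-8.8, -6.3, 11.1]
grip_width: 0.0207
t 6.05 pos [575.  301.7  77.1] jawyaw 2.2 F [-8.8 -6.3 11.1] w 20.7 j7 -22.0
axes x,y,z: [[-0.0, -0.0, -1.0], [-0.04, 1.0, -0.0], [1.0, 0.04, -0.0]]
shift [0.1, 0.3, -0.6] rot [-0.001, -0.001, 0.001] rows>= 1
```

View pics/lev1.png

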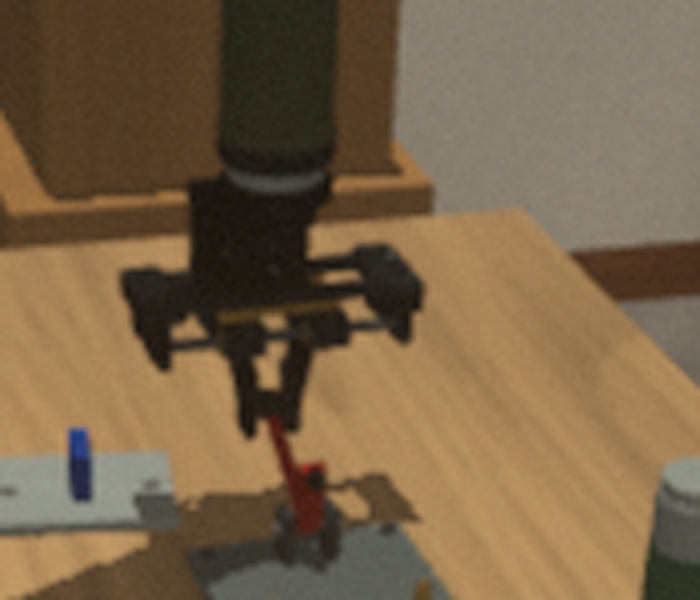

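```bash
python3 -m pendant '[[60,[0,0,0],[0,0,0]],[60,[0,0,0],[0,0,0]],[60,[0,0,0],[0,0,0]],[60,[0,0,0],[0,0,0]],[60,[-30,0,0],[0,0,0]],[60,[-60,0,0],[0,0,0]],[60,[-90,0,0],[0,0,0]],[60,[-110,0,0],[0,0,0]]]' 15; python3 plan.py .4515 .3425 .14 -7.3
```

```text
time_s: 6.77
tool_pos: [0.5768, 0.3039, 0.1886]
tool_rot: [31.1, 89.7, 33.4]
force: [0.2, 0.8, 0.2]
grip_width: 0.0588
t 6.77 pos [576.8 303.9 188.6] jawyaw 2.3 F [0.2 0.8 0.2] w 58.8 j7 -23.0
axes x,y,z: [[0.0, 0.0, -1.0], [-0.04, 1.0, 0.0], [1.0, 0.04, 0.0]]
shift [48.1, 43.4, -123.9] rot [0.167, 0.005, -0.003] rows>= 4
```

```bash
python3 -m pendant '[[50,[0,43,-124],[0.167,0,0]],[50,[0,43,-124],[0.167,0,0]],[50,[0,43,-124],[0.167,0,0]],[50,[30,43,-124],[0.167,0,0]],[50,[48,43,-124],[0.167,0,0]],[50,[48,43,-124],[0.167,0,0]],[50,[48,43,-124],[0.167,0,0]]]' 15; python3 plan.py .4515 .3425 .03 -7.3
python3 - <<'E'
from h import *
for n,b in (("top",(110,200,250,320)),("side",(220,120,360,240))):
    c=optics.read_camera(n); im=c["image"][b[1]:b[3],b[0]:b[2]]
    cv2.imwrite(f"pics/pl_{n}.png",cv2.resize(im,None,fx=5,fy=5,interpolation=cv2.INTER_CUBIC))
E
```

```text
time_s: 7.35
tool_pos: [0.4496, 0.3408, 0.1368]
tool_rot: [-100.5, 90.0, -107.7]
force: [0.0, 0.7, -0.5]
grip_width: 0.0501
t 7.35 pos [449.6 340.8 136.8] jawyaw -7.3 F [ 0.   0.7 -0.5] w 50.1 j7 -44.0
axes x,y,z: [[-0.0, -0.0, -1.0], [0.13, 0.99, -0.0], [0.99, -0.13, -0.0]]
shift [106.8, 2.0, 1.7] rot [0.0, -0.0, 0.0] rows>= 3
```

View pics/pl_side.png

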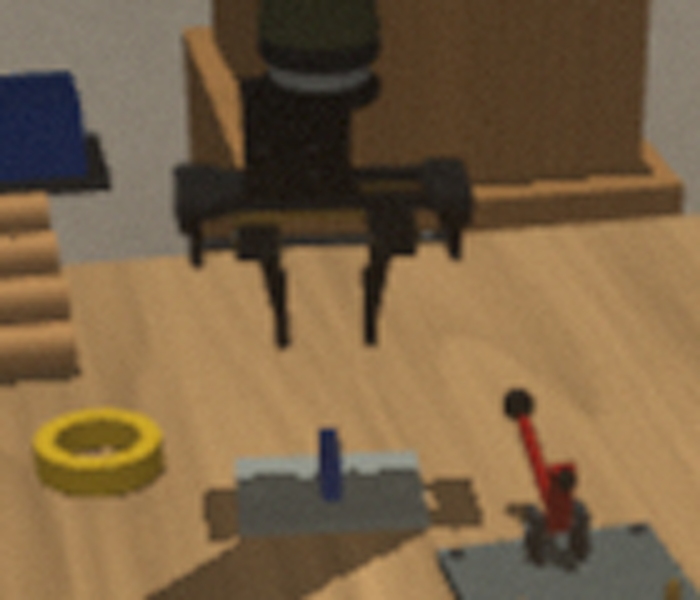

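View pics/pl_top.png

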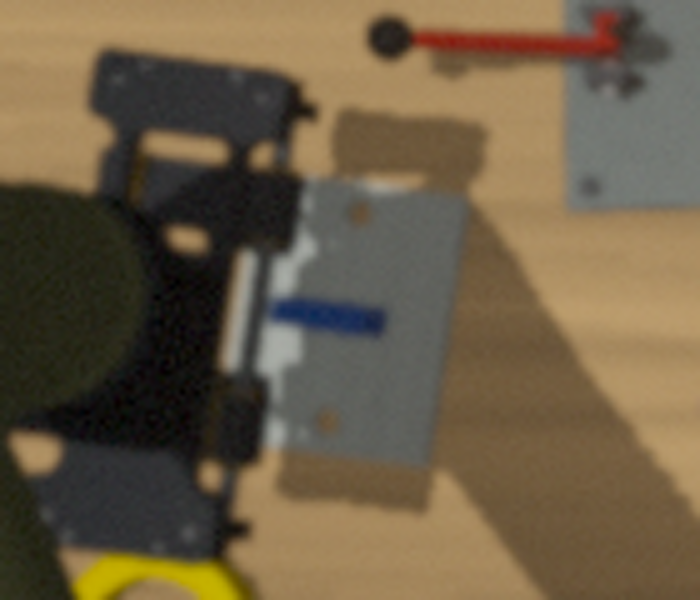

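```bash
python3 -m pendant '[[50,[35,2,1.5],[0,0,0]],[50,[70,2,1.5],[0,0,0]],[50,[95,2,1.5],[0,0,0]],[50,[106.5,2,1.5],[0,0,0]],[50,[106.5,2,1.5],[0,0,0]],[8,[106.5,2,1.5],[0,0,0]],[8,[106.5,2,1.5],[0,0,0]],[8,[106.5,2,1.5],[0,0,0]],[8,[106.5,2,1.5],[0,0,0]],[8,[106.5,2,1.5],[0,0,0]]]' 30; python3 -m pendant '[[8,[0,0,0],[0,0,0]],[8,[0,0,0],[0,0,0]],[8,[0,0,0],[0,0,0]],[8,[0,0,0],[0,0,0]],[8,[0,0,0],[0,0,0]],[8,[0,0,0],[0,0,0]]]' 40;  python3 plan.py .4515 .3425 .03 -7.3
```

```text
time_s: 8.28
tool_pos: [0.452, 0.3433, 0.0319]
tool_rot: [54.2, 89.9, 46.9]
force: [-0.4, -0.2, 0.4]
grip_width: 0.0248
time_s: 8.78
tool_pos: [0.4514, 0.3429, 0.0311]
tool_rot: [76.5, 90.0, 69.2]
force: [-1.5, -1.5, 5.8]
grip_width: 0.0136
t 8.78 pos [451.4 342.9  31.1] jawyaw -7.3 F [-1.5 -1.5  5.8] w 13.6 j7 -42.0
axes x,y,z: [[0.0, 0.0, -1.0], [0.13, 0.99, 0.0], [0.99, -0.13, 0.0]]
shift [1.1, -0.4, 0.1] rot [0.0, 0.0, -0.001] rows>= 1
```

```bash
python3 -m pendant '[[8,[-20,0,0],[0,0,0]],[8,[-50,0,0],[0,0,0]],[8,[-85,0,0],[0,0,0]],[8,[-125,0,0],[0,0,0]],[8,[-160,0,0],[0,0,0]],[8,[-170,0,0],[0,0,0]],[8,[-170,0,0],[0,0,0]]]' 40;  python3 plan.py .5812 .128 .2 2.3
```

```text
time_s: 9.37
tool_pos: [0.4527, 0.3436, 0.2029]
tool_rot: [50.4, 89.7, 43.1]
force: [-0.2, 0.3, -4.1]
grip_width: 0.0139
t 9.37 pos [452.7 343.6 202.9] jawyaw -7.3 F [-0.2  0.3 -4.1] w 13.9 j7 -45.0
axes x,y,z: [[0.0, 0.0, -1.0], [0.13, 0.99, 0.0], [0.99, -0.13, 0.0]]
shift [2.6, -197.6, 154.8] rot [-0.167, 0.004, -0.004] rows>= 7
```

```bash
python3 -m pendant '[[8,[3,-28,22],[-0.03,0,0]],[8,[3,-56,44],[-0.06,0,0]],[8,[3,-84,66],[-0.09,0,0]],[8,[3,-112,88],[-0.12,0,0]],[8,[3,-140,110],[-0.14,0,0]],[8,[3,-168,132],[-0.167,0,0]],[8,[3,-190,150],[-0.167,0,0]],[8,[3,-197.5,155],[-0.167,0,0]],[8,[3,-197.5,155],[-0.167,0,0]],[8,[3,-197.5,155],[-0.167,0,0]]]' 40;  python3 plan.py .5812 .128 .09 2.3
```

```text
time_s: 10.2
tool_pos: [0.5784, 0.1268, 0.1944]
tool_rot: [-169.1, 89.7, -166.9]
force: [-0.3, 1.1, -4.1]
grip_width: 0.0139
t 10.2 pos [578.4 126.8 194.4] jawyaw 2.2 F [-0.3  1.1 -4.1] w 13.9 j7 -8.0
axes x,y,z: [[-0.01, -0.0, -1.0], [-0.04, 1.0, -0.0], [1.0, 0.04, -0.01]]
shift [104.3, 1.2, 3.4] rot [-0.001, -0.005, 0.001] rows>= 3
```

```bash
python3 -m pendant '[[8,[25,1,3],[0,0,0]],[8,[50,1,3],[0,0,0]],[8,[75,1,3],[0,0,0]],[8,[95,1,3],[0,0,0]],[8,[105,1,3],[0,0,0]],[8,[105,1,3],[0,0,0]],[8,[105,1,3],[0,0,0]]]' 40;  python3 plan.py .5812 .128 .09 2.3
cat > look.py <<'E'
import sys
from h import *
tag=sys.argv[1]; a=list(map(int,sys.argv[2:]))
for n,b in zip(("top","side"),(a[:4],a[4:])):
    if not b: continue
    c=optics.read_camera(n); im=c["image"][b[1]:b[3],b[0]:b[2]]; s=min(780/im.shape[1],580/im.shape[0])
    cv2.imwrite(f"pics/{tag}_{n}.png",cv2.resize(im,None,fx=s,fy=s,interpolation=cv2.INTER_CUBIC)); print(n,"scale",round(s,2))
E
python3 look.py hov 200 150 320 250 290 160 400 260
```

```text
time_s: 10.78
tool_pos: [0.5822, 0.1295, 0.092]
tool_rot: [177.9, 89.9, -179.7]
force: [0.3, -0.1, -3.7]
grip_width: 0.0136
t 10.78 pos [582.2 129.5  92. ] jawyaw 2.4 F [ 0.3 -0.1 -3.7] w 13.6 j7 -6.0
axes x,y,z: [[-0.0, -0.0, -1.0], [-0.04, 1.0, 0.0], [1.0, 0.04, -0.0]]
shift [2.0, -1.5, -1.1] rot [0.002, -0.001, -0.0] rows>= 1
top scale 5.8
side scale 5.8
```

View pics/hov_top.png

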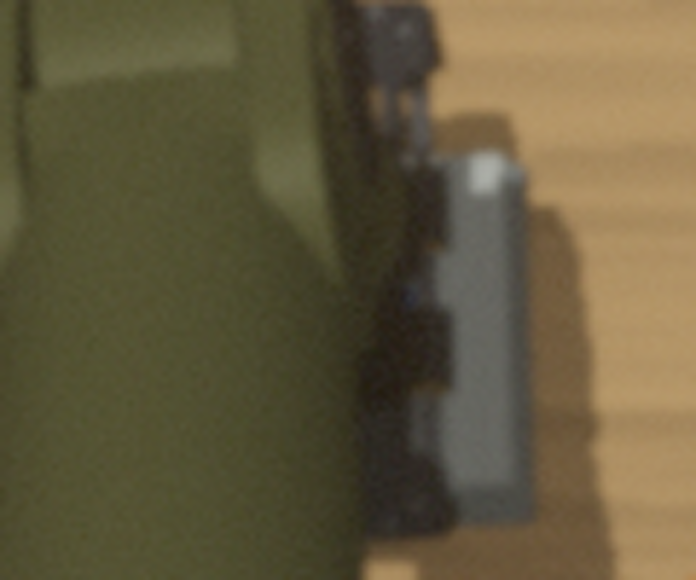

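View pics/hov_side.png

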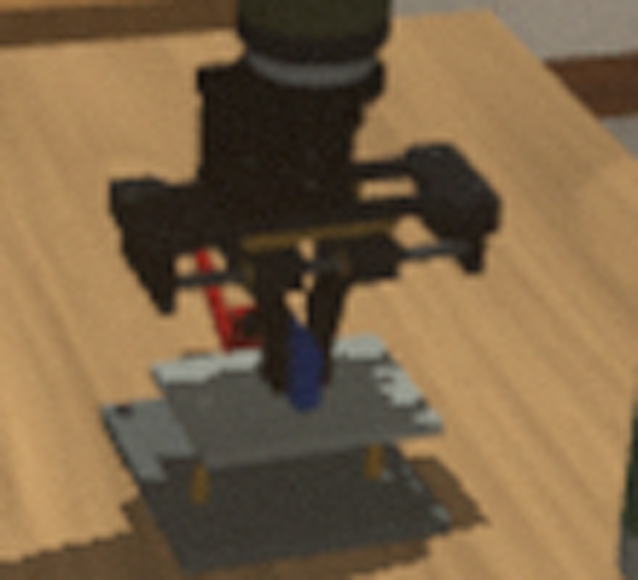

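```bash
python3 -m pendant '[[8,[8,-1.5,-1],[0,0,0]],[8,[16,-1.5,-1],[0,0,0]],[8,[22,-1.5,-1],[0,0,0]],[8,[26,-1.5,-1],[0,0,0]],[8,[30,-1.5,-1],[0,0,0]],[8,[32,-1.5,-1],[0,0,0]],[8,[34,-1.5,-1],[0,0,0]],[8,[34,-1.5,-1],[0,0,0]]]' 40;  python3 plan.py .5812 .128 .043 2.3
```

```text
time_s: 11.55
tool_pos: [0.5819, 0.1266, 0.0582]
tool_rot: [-156.9, 90.0, -154.6]
force: [-0.2, -1.4, -4.8]
grip_width: 0.0138
t 11.55 pos [581.9 126.6  58.2] jawyaw 2.3 F [-0.2 -1.4 -4.8] w 13.8 j7 -5.0
axes x,y,z: [[-0.0, -0.0, -1.0], [-0.04, 1.0, -0.0], [1.0, 0.04, -0.0]]
shift [15.2, 1.4, -0.7] rot [-0.0, -0.0, 0.0] rows>= 1
```

```bash
python3 -m pendant '[[8,[2,0,0],[0,0,0]],[8,[4,0,0],[0,0,0]],[8,[6,0,0],[0,0,0]],[8,[8,0,0],[0,0,0]],[8,[8,0,0],[0,0,0]]]' 40;  python3 plan.py .5812 .128 .043 2.3; python3 look.py dn 200 150 320 250 290 160 400 260
```

```text
time_s: 11.97
tool_pos: [0.5818, 0.1266, 0.0501]
tool_rot: [-162.3, 90.0, -160.0]
force: [-0.3, -0.1, -3.8]
grip_width: 0.0136
t 11.97 pos [581.8 126.6  50.1] jawyaw 2.3 F [-0.3 -0.1 -3.8] w 13.6 j7 -5.0
axes x,y,z: [[-0.0, -0.0, -1.0], [-0.04, 1.0, -0.0], [1.0, 0.04, -0.0]]
shift [7.1, 1.4, -0.5] rot [-0.0, -0.001, 0.0] rows>= 1
top scale 5.8
side scale 5.8
```

View pics/dn_side.png

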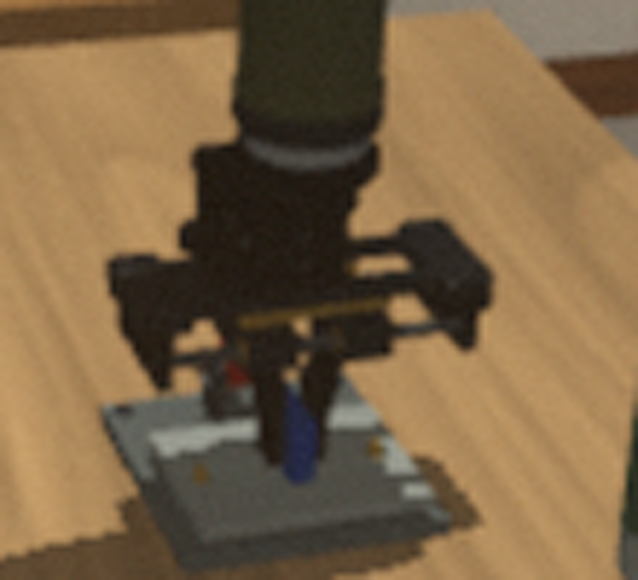

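Both pins now show through the plate's holes (crop px ~(200,472) and (375,447)). I'll go on down to the seat.

```bash
python3 -m pendant '[[8,[2,0,0],[0,0,0]],[8,[4,0,0],[0,0,0]],[8,[6,0,0],[0,0,0]],[8,[7.5,0,0],[0,0,0]],[8,[8.5,0,0],[0,0,0]],[8,[8.5,0,0],[0,0,0]]]' 40;  python3 plan.py .5812 .128 .043 2.3
```

```text
time_s: 12.57
tool_pos: [0.582, 0.1267, 0.0431]
tool_rot: [141.2, 90.0, 143.5]
force: [-3.5, -0.4, 3.7]
grip_width: 0.0135
t 12.57 pos [582.  126.7  43.1] jawyaw 2.3 F [-3.5 -0.4  3.7] w 13.5 j7 -4.0
axes x,y,z: [[-0.0, 0.0, -1.0], [-0.04, 1.0, 0.0], [1.0, 0.04, -0.0]]
shift [0.1, 1.4, -0.8] rot [-0.0, -0.001, -0.0] rows>= 1
```

```bash
python3 -m pendant '[[8,[1,0,0],[0,0,0]],[40,[1,0,0],[0,0,0]],[40,[1,0,0],[0,0,0]],[40,[1,0,0],[0,0,0]],[40,[0,0,0],[0,0,0]],[40,[-25,0,0],[0,0,0]],[40,[-60,0,0],[0,0,0]],[40,[-100,0,0],[0,0,0]],[40,[-130,0,0],[0,0,0]],[40,[-130,0,0],[0,0,0]]]' 15;  python3 plan.py .575 .3017 .18 2.3;  python3 look.py up 200 150 320 250 290 160 400 260
```

```text
time_s: 13.4
tool_pos: [0.5864, 0.1274, 0.1797]
tool_rot: [17.0, 89.3, 19.3]
force: [1.5, -0.2, 1.1]
grip_width: 0.0397
t 13.4 pos [586.4 127.4 179.7] jawyaw 2.3 F [ 1.5 -0.2  1.1] w 39.7 j7 -7.0
axes x,y,z: [[0.01, 0.0, -1.0], [-0.04, 1.0, 0.0], [1.0, 0.04, 0.01]]
shift [0.3, 174.6, -4.5] rot [-0.0, 0.012, -0.004] rows>= 5
top scale 5.8
side scale 5.8
```

View pics/up_side.png

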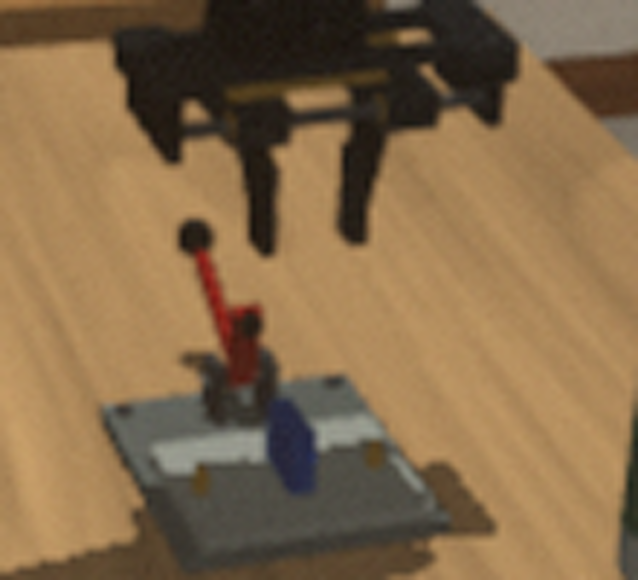

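```bash
python3 -m pendant '[[60,[0,40,-4],[0,0,0]],[60,[0,80,-4],[0,0,0]],[60,[0,120,-4],[0,0,0]],[60,[0,160,-4],[0,0,0]],[60,[0,174.5,-4],[0,0,0]],[60,[0,174.5,-4],[0,0,0]],[60,[30,174.5,-4],[0,0,0]],[60,[50,174.5,-4],[0,0,0]],[60,[50,174.5,-4],[0,0,0]]]' 15;  python3 plan.py .575 .302 .077 2.3;  python3 look.py b2 170 150 290 250 270 130 380 230
```

```text
time_s: 14.25
tool_pos: [0.568, 0.2974, 0.1159]
tool_rot: [-144.3, 89.4, -142.1]
force: [-0.7, -0.3, -0.3]
grip_width: 0.0601
t 14.25 pos [568.  297.4 115.9] jawyaw 2.2 F [-0.7 -0.3 -0.3] w 60.1 j7 -22.0
axes x,y,z: [[-0.01, -0.01, -1.0], [-0.04, 1.0, -0.01], [1.0, 0.04, -0.01]]
shift [38.8, 4.6, 7.5] rot [-0.002, -0.009, 0.006] rows>= 1
top scale 5.8
side scale 5.8
```

View pics/b2_side.png

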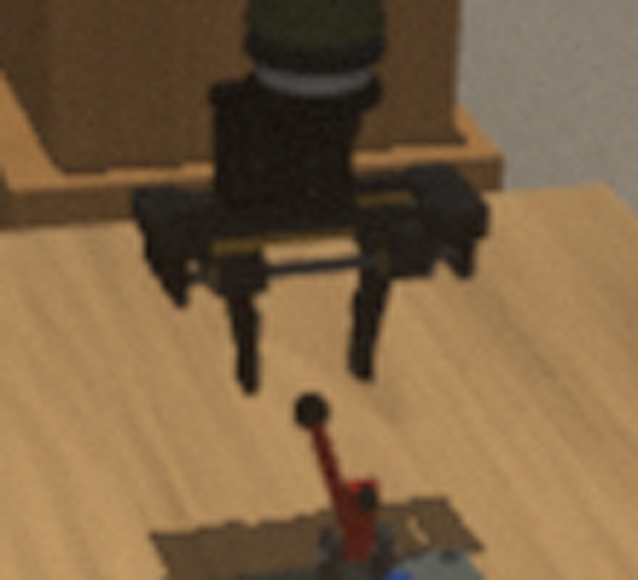

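View pics/b2_top.png

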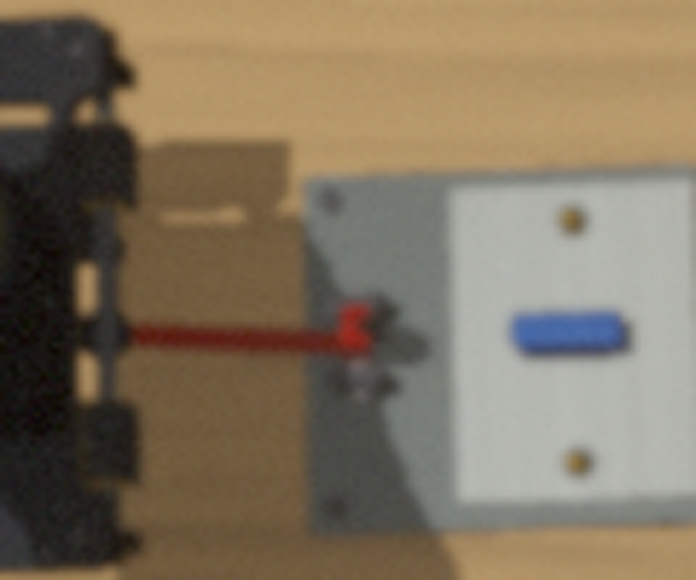

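```bash
python3 -m pendant '[[60,[0,4.5,5],[0,0,0]],[60,[20,4.5,5],[0,0,0]],[60,[39,4.5,5],[0,0,0]],[60,[39,4.5,5],[0,0,0]],[60,[39,4.5,5],[0,0,0]]]' 15;  python3 plan.py .575 .302 .077 2.3
```

```text
time_s: 14.77
tool_pos: [0.5763, 0.3055, 0.0836]
tool_rot: [-95.1, 90.0, -92.9]
force: [-0.4, 0.7, 0.4]
grip_width: 0.0602
t 14.77 pos [576.3 305.5  83.6] jawyaw 2.3 F [-0.4  0.7  0.4] w 60.2 j7 -22.0
axes x,y,z: [[-0.0, -0.0, -1.0], [-0.04, 1.0, -0.0], [1.0, 0.04, -0.0]]
shift [6.6, -3.4, -1.4] rot [-0.0, -0.0, 0.0] rows>= 1
```

```bash
python3 -m pendant '[[60,[6.5,-3.5,-1.5],[0,0,0]],[60,[6.5,-3.5,-1.5],[0,0,0]],[15,[6.5,-3.5,-1.5],[0,0,0]],[15,[6.5,-3.5,-1.5],[0,0,0]],[15,[6.5,-3.5,-1.5],[0,0,0]],[15,[6.5,-3.5,-1.5],[0,0,0]],[15,[6.5,-3.5,-1.5],[0,0,0]],[15,[6.5,-3.5,-1.5],[0,0,0]],[15,[6.5,-3.5,-1.5],[0,0,0]],[15,[6.5,-3.5,-1.5],[0,0,0]]]' 10;  python3 plan.py .575 .302 .077 2.3
```

```text
time_s: 15.6
tool_pos: [0.5748, 0.3021, 0.0766]
tool_rot: [16.7, 90.0, 19.0]
force: [0.8, 0.8, -0.2]
grip_width: 0.0207
t 15.6 pos [574.8 302.1  76.6] jawyaw 2.3 F [ 0.8  0.8 -0.2] w 20.7 j7 -21.0
axes x,y,z: [[0.0, 0.0, -1.0], [-0.04, 1.0, 0.0], [1.0, 0.04, 0.0]]
shift [-0.4, -0.1, 0.2] rot [-0.0, 0.001, -0.0] rows>= 1
```

```bash
python3 -m pendant '[[15,[-8.5,-5,0],[0,0,0]],[15,[-17,-11,0],[0,0,0]],[15,[-24.5,-17.5,0],[0,0,0]],[15,[-31,-24.5,0],[0,0,0]],[15,[-37,-32.5,0],[0,0,0]],[15,[-42.5,-41,0],[0,0,0]],[15,[-47,-50,0],[0,0,0]],[15,[-50,-59.5,0],[0,0,0]],[15,[-52.5,-69,0],[0,0,0]],[15,[-54,-79,0],[0,0,0]]]' 15;  python3 plan.py .575 .302 .077 2.3
```

```text
time_s: 16.43
tool_pos: [0.5778, 0.2228, 0.1312]
tool_rot: [64.6, 89.9, 66.9]
force: [0.7, 2.6, -1.5]
grip_width: 0.0208
t 16.43 pos [577.8 222.8 131.2] jawyaw 2.3 F [ 0.7  2.6 -1.5] w 20.8 j7 -15.0
axes x,y,z: [[0.0, 0.0, -1.0], [-0.04, 1.0, 0.0], [1.0, 0.04, 0.0]]
shift [54.3, 79.2, 0.4] rot [0.0, 0.001, -0.001] rows>= 3
```

```bash
python3 -m pendant '[[15,[-0.5,-10,0],[0,0,0]],[15,[0,-20,0],[0,0,0]],[15,[1.5,-30,0],[0,0,0]],[15,[3,-36,0],[0,0,0]],[15,[4,-40,0],[0,0,0]],[15,[4.5,-42,0],[0,0,0]],[15,[4.5,-42,0],[0,0,0]],[15,[4.5,-42,0],[0,0,0]]]' 15;  python3 plan.py .575 .302 .077 2.3;python3 look.py b3 170 150 290 250 270 130 380 230
```

```text
time_s: 17.1
tool_pos: [0.5794, 0.1825, 0.1269]
tool_rot: [75.1, 89.9, 77.4]
force: [-1.0, 3.2, 5.7]
grip_width: 0.0206
t 17.1 pos [579.4 182.5 126.9] jawyaw 2.4 F [-1.   3.2  5.7] w 20.6 j7 -12.0
axes x,y,z: [[0.0, 0.0, -1.0], [-0.04, 1.0, 0.0], [1.0, 0.04, 0.0]]
shift [50.1, 119.4, 0.5] rot [0.001, 0.001, -0.002] rows>= 4
top scale 5.8
side scale 5.8
```

View pics/b3_side.png

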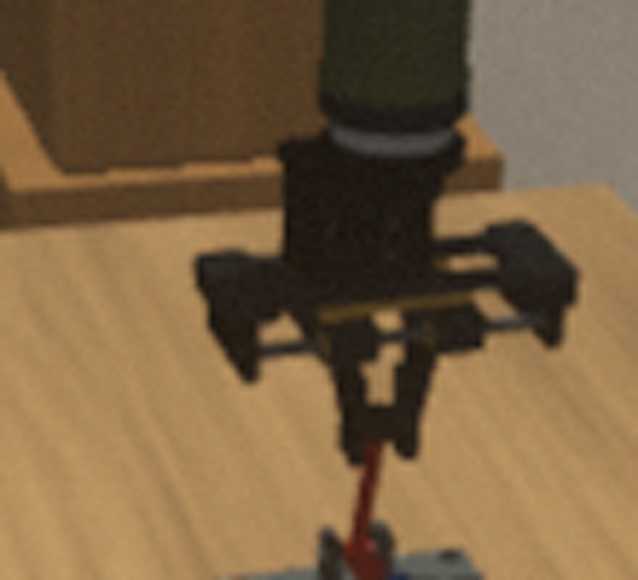

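```bash
python3 -m pendant '[[15,[0.5,-3,0],[0,0,0]],[15,[1,-6,0],[0,0,0]],[15,[1,-6,0],[0,0,0]],[15,[1,-6,0],[0,0,0]]]' 20;  python3 plan.py .575 .302 .077 2.3
```

```text
time_s: 17.53
tool_pos: [0.5794, 0.1823, 0.1268]
tool_rot: [76.9, 89.5, 79.5]
force: [-1.9, 11.6, 7.2]
grip_width: 0.0205
t 17.53 pos [579.4 182.3 126.8] jawyaw 2.6 F [-1.9 11.6  7.2] w 20.5 j7 -11.0
axes x,y,z: [[0.0, 0.01, -1.0], [-0.04, 1.0, 0.01], [1.0, 0.04, 0.0]]
shift [50.9, 119.4, 0.8] rot [0.005, 0.002, -0.009] rows>= 4
```

```bash
python3 -m pendant '[[15,[-1,5,0],[0,0,0]],[50,[-1,5,0],[0,0,0]],[50,[-1,5,0],[0,0,0]],[50,[-1,5,0],[0,0,0]],[50,[-30,5,0],[0,0,0]],[50,[-60,5,0],[0,0,0]],[50,[-100,5,0],[0,0,0]],[50,[-110,5,0],[0,0,0]]]' 15;  python3 plan.py .44 -.2 .24 95; cat > g.py <<'E'
from meas import *
import itertools
# gauges from both cameras' orange caps: pairs ~116mm apart
for n in ("top","side"):
    c=optics.read_camera(n)
    P=[(at_z(c,[ce],.012 if n=="top" else .0125)[0],a) for a,ce,m in blobs(orange(c),12)]
    for (p,a),(q,b) in itertools.combinations(P,2):
        d=np.linalg.norm(p-q)
        if .105<d<.125:
            if p[0]<q[0]: p,q=q,p
            m=(p+q)/2; print(n,"centre",np.round(m[:2]*1000,1),"jaw",round(np.degrees(np.arctan2(*(p-q)[1::-1]))+90,1),"len",round(d*1000,1),a,b)
E
python3 g.py
```

```text
time_s: 18.2
tool_pos: [0.5819, 0.1793, 0.2407]
tool_rot: [15.2, 89.6, 17.4]
force: [1.7, -1.2, 0.0]
grip_width: 0.049
t 18.2 pos [581.9 179.3 240.7] jawyaw 2.2 F [ 1.7 -1.2  0. ] w 49.0 j7 -13.0
axes x,y,z: [[0.01, 0.0, -1.0], [-0.04, 1.0, 0.0], [1.0, 0.04, 0.01]]
shift [-1.1, -373.6, -156.3] rot [1.522, 0.004, -0.007] rows>= 13
top centre [442.1 -86.6] jaw 78.2 len 117.6 34 36
top centre [ 492.2 -236.9] jaw 10.0 len 107.8 37 40
top centre [ 443.  -295.4] jaw 95.2 len 117.6 37 42
top centre [ 424.9 -194.4] jaw 100.3 len 117.7 40 43
top centre [432.  -37.3] jaw 128.1 len 120.8 36 36
top centre [420.6   1.8] jaw 88.2 len 117.8 36 25
side centre [420.1  -1.8] jaw 88.2 len 116.2 35 46
side centre [431.3 -41.3] jaw 128.7 len 120.4 35 42
side centre [441.2 -91.3] jaw 77.8 len 116.5 42 42
side centre [ 425.  -197.6] jaw 100.4 len 117.8 49 64
side centre [ 492. -240.] jaw 9.7 len 107.7 49 61
side centre [ 442.9 -298.4] jaw 95.2 len 116.9 61 76
```

```bash
python3 -m pendant '[[50,[0,-466,-140],[1.52,0,0]],[50,[0,-466,-140],[1.52,0,0]],[50,[0,-466,-140],[1.52,0,0]],[50,[0,-466,-140],[1.52,0,0]],[50,[0,-466,-140],[1.52,0,0]],[50,[0,-466,-140],[1.52,0,0]],[50,[0,-466,-140],[1.52,0,0]],[50,[0,-466,-140],[1.52,0,0]],[50,[0,-466,-140],[1.52,0,0]],[50,[0,-466,-140],[1.52,0,0]]]' 15;  python3 plan.py .443 -.2965 .12 95.2
```

```text
time_s: 19.13
tool_pos: [0.4733, -0.2252, 0.2332]
tool_rot: [-128.4, 89.8, 161.9]
force: [0.8, -0.3, -0.3]
grip_width: 0.0501
t 19.13 pos [ 473.3 -225.2  233.2] jawyaw -69.7 F [ 0.8 -0.3 -0.3] w 50.1 j7 -45.0
axes x,y,z: [[-0.0, 0.0, -1.0], [0.94, 0.35, -0.0], [0.35, -0.94, -0.0]]
shift [113.3, -52.9, 56.5] rot [0.263, -0.001, 0.002] rows>= 4
```

```bash
python3 look.py L 180 150 320 250 270 180 400 270
```

```text
top scale 5.57
side scale 6.0
```

View pics/L_side.png

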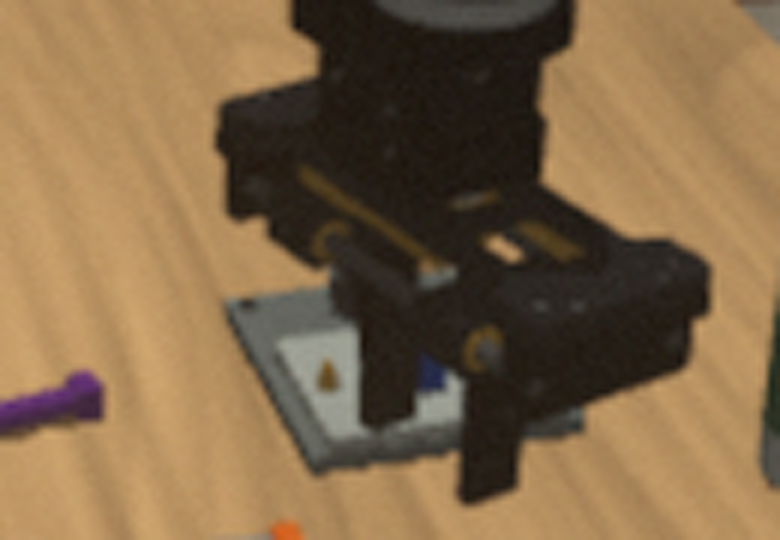

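View pics/L_top.png

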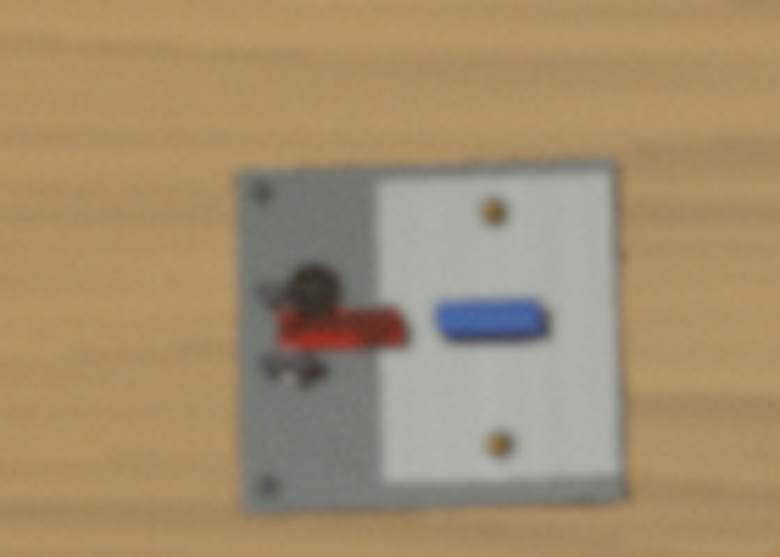

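```bash
python3 -m pendant '[[50,[0,-53,56.5],[0.263,0,0]],[50,[0,-53,56.5],[0.263,0,0]],[50,[30,-53,56.5],[0.263,0,0]],[50,[70,-53,56.5],[0.263,0,0]],[50,[110,-53,56.5],[0.263,0,0]],[50,[113,-53,56.5],[0.263,0,0]],[50,[113,-53,56.5],[0.263,0,0]]]' 15;  python3 plan.py .443 -.2965 .0195 95.2; python3 look.py g4a 380 190 520 310 250 240 400 370; python3 g.py
```

```text
time_s: 19.82
tool_pos: [0.4433, -0.2937, 0.1192]
tool_rot: [-109.8, 89.6, 165.8]
force: [0.8, 0.2, 0.1]
grip_width: 0.05
t 19.82 pos [ 443.3 -293.7  119.2] jawyaw -84.4 F [0.8 0.2 0.1] w 50.0 j7 -44.0
axes x,y,z: [[-0.01, 0.0, -1.0], [1.0, 0.1, -0.01], [0.1, -1.0, -0.0]]
shift [99.7, 0.1, 3.0] rot [0.007, -0.003, 0.007] rows>= 3
top scale 4.83
side scale 4.46
top centre [442.3 -86.6] jaw 78.3 len 117.5 36 38
top centre [ 492.  -237.2] jaw 9.8 len 107.8 44 41
top centre [ 443.  -295.1] jaw 94.7 len 116.7 44 48
top centre [ 424.9 -194.6] jaw 100.2 len 117.8 41 41
top centre [432.1 -37.4] jaw 128.2 len 120.4 34 38
top centre [420.6   1.8] jaw 88.1 len 117.6 34 40
side centre [ 424.2 -195.5] jaw 103.4 len 117.6 33 66
side centre [ 491.3 -237.5] jaw 10.0 len 112.9 33 61
side centre [ 442.7 -298.5] jaw 95.2 len 117.3 61 78
```

View pics/g4a_side.png

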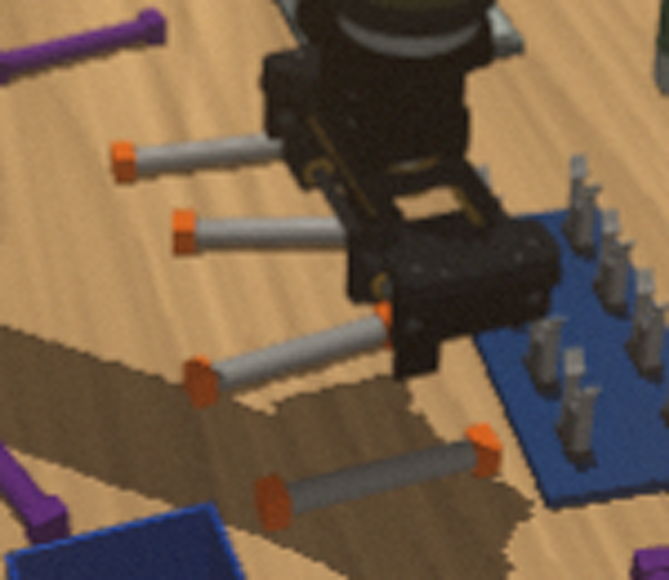

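View pics/g4a_top.png

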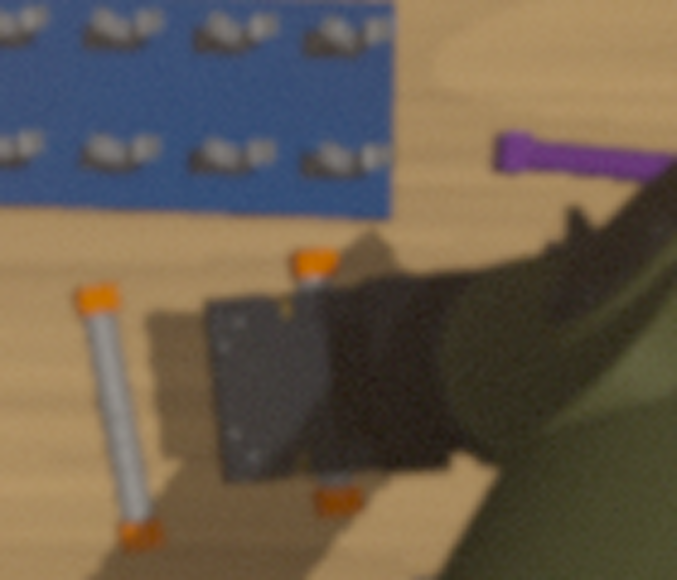

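```bash
python3 -m pendant '[[50,[30,0,2.5],[0,0,0]],[50,[65,0,2.5],[0,0,0]],[50,[90,0,2.5],[0,0,0]],[50,[98.5,0,2.5],[0,0,0]],[50,[98.5,0,2.5],[0,0,0]],[50,[98.5,0,2.5],[0,0,0]]]' 30;  python3 plan.py .443 -.2965 .0195 95.2
```

```text
time_s: 20.52
tool_pos: [0.4474, -0.2982, 0.0252]
tool_rot: [58.7, 89.9, -25.7]
force: [0.3, -0.6, 0.2]
grip_width: 0.0502
t 20.52 pos [ 447.4 -298.2   25.2] jawyaw -84.4 F [ 0.3 -0.6  0.2] w 50.2 j7 -38.0
axes x,y,z: [[0.0, -0.0, -1.0], [1.0, 0.1, 0.0], [0.1, -1.0, 0.0]]
shift [5.7, -4.2, -2.2] rot [0.007, 0.001, -0.002] rows>= 1
```

```bash
python3 -m pendant '[[50,[5.5,-4,-2],[0,0,0]],[50,[5.5,-4,-2],[0,0,0]],[10,[5.5,-4,-2],[0,0,0]],[10,[5.5,-4,-2],[0,0,0]],[10,[5.5,-4,-2],[0,0,0]],[10,[5.5,-4,-2],[0,0,0]],[10,[5.5,-4,-2],[0,0,0]],[10,[5.5,-4,-2],[0,0,0]],[10,[5.5,-4,-2],[0,0,0]],[10,[5.5,-4,-2],[0,0,0]]]' 40;  python3 plan.py .443 -.2965 .0195 95.2
```

```text
time_s: 21.35
tool_pos: [0.4421, -0.2958, 0.0181]
tool_rot: [162.1, 90.0, 77.7]
force: [-0.6, -0.2, 0.2]
grip_width: 0.0148
t 21.35 pos [ 442.1 -295.8   18.1] jawyaw -84.4 F [-0.6 -0.2  0.2] w 14.8 j7 -37.0
axes x,y,z: [[0.0, 0.0, -1.0], [1.0, 0.1, 0.0], [0.1, -1.0, -0.0]]
shift [-1.4, 0.8, 0.8] rot [0.007, -0.0, -0.0] rows>= 1
```

```bash
python3 -m pendant '[[10,[-20,0,0],[0,0,0]],[10,[-50,0,0],[0,0,0]],[10,[-80,0,0],[0,0,0]],[10,[-100,0,0],[0,0,0]],[10,[-100,0,0],[0,0,0]]]' 40;  python3 plan.py .5787 -.2979 .12 88.2
```

```text
time_s: 21.77
tool_pos: [0.4443, -0.2976, 0.122]
tool_rot: [65.9, 89.6, -18.5]
force: [1.6, -0.8, -2.2]
grip_width: 0.0149
t 21.77 pos [ 444.3 -297.6  122. ] jawyaw -84.4 F [ 1.6 -0.8 -2.2] w 14.9 j7 -44.0
axes x,y,z: [[0.01, -0.0, -1.0], [1.0, 0.1, 0.01], [0.1, -1.0, 0.0]]
shift [2.9, 133.7, 13.4] rot [0.129, 0.003, -0.007] rows>= 4
```

```bash
python3 -m pendant '[[10,[2,30,3],[0.03,0,0]],[10,[2,60,6],[0.06,0,0]],[10,[2,90,9],[0.1,0,0]],[10,[2,120,12],[0.129,0,0]],[10,[2,133.5,13.5],[0.129,0,0]],[10,[2,133.5,13.5],[0.129,0,0]],[10,[2,133.5,13.5],[0.129,0,0]],[10,[2,133.5,13.5],[0.129,0,0]]]' 40;  python3 plan.py .5787 -.2979 .08 88.2; python3 look.py s4a 340 170 480 290 300 230 450 360
```

```text
time_s: 22.43
tool_pos: [0.5743, -0.2967, 0.1148]
tool_rot: [-97.5, 89.8, 170.7]
force: [-0.3, 0.6, -1.4]
grip_width: 0.015
t 22.43 pos [ 574.3 -296.7  114.8] jawyaw -91.9 F [-0.3  0.6 -1.4] w 15.0 j7 -51.0
axes x,y,z: [[-0.0, 0.0, -1.0], [1.0, -0.03, -0.0], [-0.03, -1.0, -0.0]]
shift [34.7, 4.5, 1.1] rot [-0.001, -0.0, 0.003] rows>= 1
top scale 4.83
side scale 4.46
```

View pics/s4a_side.png

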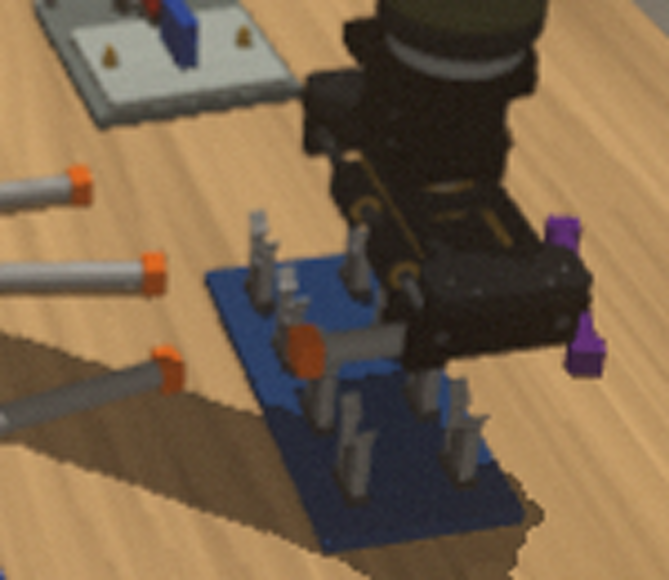

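View pics/s4a_top.png

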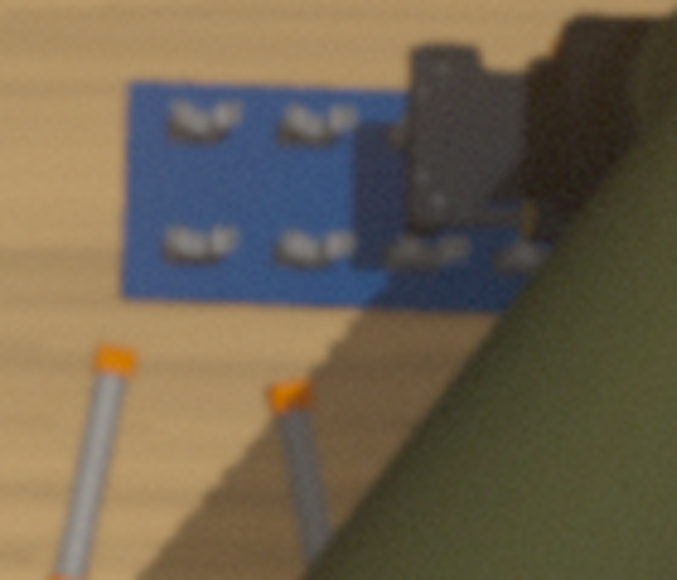

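```bash
python3 -m pendant '[[10,[0,4.5,1],[0,0,0]],[10,[15,4.5,1],[0,0,0]],[10,[30,4.5,1],[0,0,0]],[10,[34,4.5,1],[0,0,0]],[10,[34,4.5,1],[0,0,0]],[10,[34,4.5,1],[0,0,0]]]' 40;  python3 plan.py .5787 -.2979 .08 88.2; python3 look.py s4b 340 170 480 290 340 260 440 350; python3 - <<'E'
from meas import *
o=telemetry.get_obs(); R=Ro.from_euler("xyz",o["tool_rot"],degrees=True); c=optics.read_camera("side")
e=[o["tool_pos"]+R.apply([.008,s*.058,0]) for s in (-1,1)]
print(proj(c,e)); print([ (a,ce) for a,ce,m in blobs(orange(c),12)])
E
```

```text
time_s: 23.03
tool_pos: [0.5801, -0.2972, 0.0811]
tool_rot: [-105.8, 89.9, 162.4]
force: [-0.4, 0.2, -1.7]
grip_width: 0.015
t 23.03 pos [ 580.1 -297.2   81.1] jawyaw -91.8 F [-0.4  0.2 -1.7] w 15.0 j7 -50.0
axes x,y,z: [[-0.0, 0.0, -1.0], [1.0, -0.03, -0.0], [-0.03, -1.0, -0.0]]
shift [1.1, -1.3, 0.8] rot [0.0, -0.0, 0.002] rows>= 1
top scale 4.83
side scale 6.44
[[369.56518218 319.26268136]
 [417.38403555 312.48846748]]
[(np.int32(20), array([331.15, 225.25])), (np.int32(36), array([317.38888889, 271.02777778])), (np.int32(43), array([277.09302326, 275.8372093 ])), (np.int32(43), array([290.6744186 , 291.44186047])), (np.int32(41), array([334.09756098, 290.90243902])), (np.int32(46), array([337.67391304, 312.36956522])), (np.int32(71), array([370.01408451, 319.83098592])), (np.int32(66), array([294.27272727, 324.81818182]))]
```

View pics/s4b_side.png

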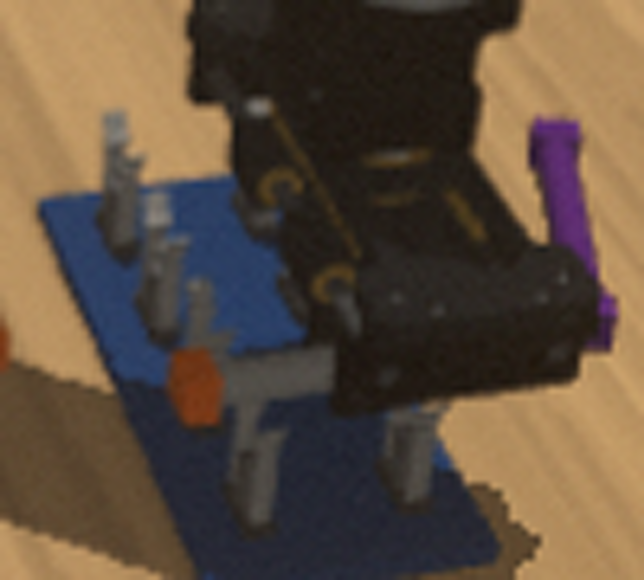

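```bash
python3 -m pendant '[[10,[5,-1,1],[0,0,0]],[10,[9,-1,1],[0,0,0]],[10,[12,-1,1],[0,0,0]],[10,[15,-1,1],[0,0,0]],[10,[18,-1,1],[0,0,0]],[10,[18,-1,1],[0,0,0]]]' 60;  python3 plan.py .5787 -.2985 .054 88.2
```

```text
time_s: 23.68
tool_pos: [0.5801, -0.2989, 0.0649]
tool_rot: [73.3, 89.9, -18.5]
force: [-0.6, 0.8, 3.2]
grip_width: 0.014
t 23.68 pos [ 580.1 -298.9   64.9] jawyaw -91.8 F [-0.6  0.8  3.2] w 14.0 j7 -49.0
axes x,y,z: [[0.0, -0.0, -1.0], [1.0, -0.03, 0.0], [-0.03, -1.0, 0.0]]
shift [10.9, -1.5, -0.3] rot [0.0, 0.0, -0.001] rows>= 1
```

```bash
python3 -m pendant '[[10,[2,-1,0],[0,0,0]],[10,[4,-1,0],[0,0,0]],[10,[6,-1,0],[0,0,0]],[10,[8,-1,0],[0,0,0]],[10,[8,-1,0],[0,0,0]]]' 60;  python3 plan.py .5787 -.2985 .054 88.2
```

```text
time_s: 24.1
tool_pos: [0.5795, -0.2983, 0.0559]
tool_rot: [72.8, 89.9, -19.0]
force: [2.6, -0.1, -2.5]
grip_width: 0.0145
t 24.1 pos [ 579.5 -298.3   55.9] jawyaw -91.8 F [ 2.6 -0.1 -2.5] w 14.5 j7 -49.0
axes x,y,z: [[0.0, -0.0, -1.0], [1.0, -0.03, 0.0], [-0.03, -1.0, 0.0]]
shift [1.9, -0.8, 0.2] rot [0.001, 0.001, -0.002] rows>= 1
```

```bash
python3 -m pendant '[[10,[2,0,0],[0,0,0]],[10,[3.5,0,0],[0,0,0]],[10,[3.5,0,0],[0,0,0]],[10,[3.5,0,0],[0,0,0]]]' 60;  python3 plan.py .5787 -.2985 .054 88.2; python3 look.py s4c 340 170 480 290 340 260 440 350
```

```text
time_s: 24.43
tool_pos: [0.579, -0.2985, 0.0539]
tool_rot: [122.4, 89.9, 30.6]
force: [-1.4, 0.8, 9.5]
grip_width: 0.0147
t 24.43 pos [ 579.  -298.5   53.9] jawyaw -91.8 F [-1.4  0.8  9.5] w 14.7 j7 -49.0
axes x,y,z: [[0.0, 0.0, -1.0], [1.0, -0.03, 0.0], [-0.03, -1.0, -0.0]]
shift [-0.1, -0.3, 0.0] rot [0.0, -0.001, -0.001] rows>= 1
top scale 4.83
side scale 6.44
```

View pics/s4c_side.png

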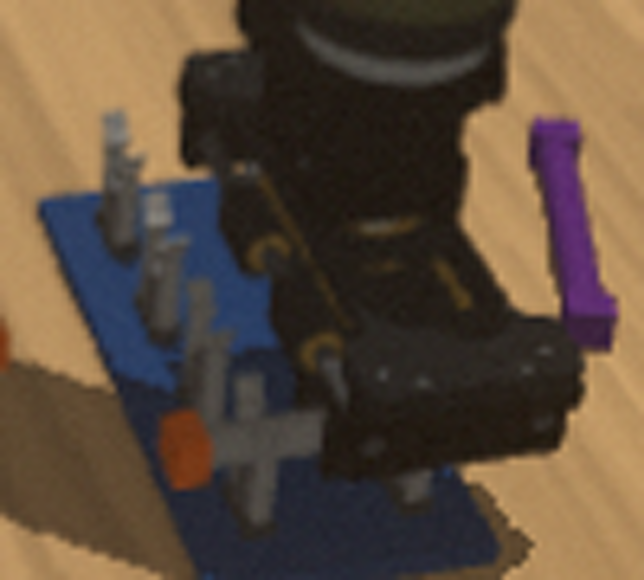

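```bash
python3 -m pendant '[[10,[-1.5,0,0],[0,0,0]],[32,[-1.5,0,0],[0,0,0]],[32,[-1.5,0,0],[0,0,0]],[32,[-1.5,0,0],[0,0,0]],[32,[-20,0,0],[0,0,0]],[32,[-40,0,0],[0,0,0]],[32,[-70,0,0],[0,0,0]],[32,[-80,0,0],[0,0,0]],[32,[-80,0,0],[0,0,0]]]' 20;  python3 g.py; python3 plan.py .425 -.196 .13 100.3; python3 look.py s4d 340 170 480 290 340 260 440 350
```

```text
time_s: 25.28
tool_pos: [0.5802, -0.2995, 0.1355]
tool_rot: [70.7, 89.7, -21.0]
force: [-0.3, 0.4, 1.3]
grip_width: 0.0316
top centre [442.1 -86.5] jaw 78.4 len 117.8 35 37
top centre [431.8 -37.4] jaw 128.1 len 120.6 33 37
top centre [420.5   1.8] jaw 88.1 len 117.5 33 40
side centre [419.9  -2.4] jaw 88.8 len 116.7 35 43
side centre [431.3 -41.3] jaw 128.7 len 120.4 35 42
side centre [441.2 -91.3] jaw 77.8 len 116.5 42 42
side centre [ 425.  -197.5] jaw 100.1 len 117.5 51 66
side centre [ 597.7 -265.9] jaw 88.6 len 123.8 64 70
t 25.38 pos [ 578.4 -298.   131.9] jawyaw -91.8 F [-1.1 -0.3 -1.2] w 32.0 j7 -51.0
axes x,y,z: [[-0.0, 0.0, -1.0], [1.0, -0.03, -0.0], [-0.03, -1.0, -0.0]]
shift [2.0, -156.5, -97.2] rot [-0.211, -0.001, 0.0] rows>= 5
top scale 4.83
side scale 6.44
```

View pics/s4d_side.png

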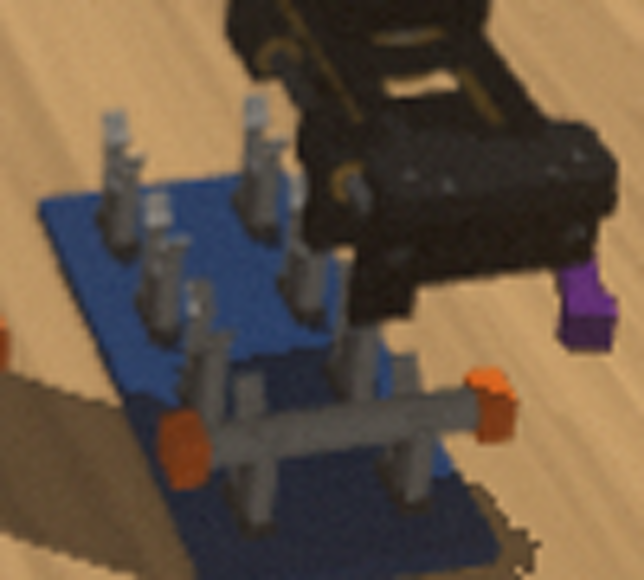

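```bash
python3 -m pendant '[[50,[0,-157,-97],[-0.211,0,0]],[50,[0,-157,-97],[-0.211,0,0]],[50,[0,-157,-97],[-0.211,0,0]],[50,[0,-157,-97],[-0.211,0,0]],[50,[0,-157,-97],[-0.211,0,0]],[50,[20,-157,-97],[-0.211,0,0]],[50,[50,-157,-97],[-0.211,0,0]],[50,[50,-157,-97],[-0.211,0,0]],[50,[50,-157,-97],[-0.211,0,0]]]' 20;  python3 plan.py .425 -.196 .0195 100.3;python3 g.py;  python3 look.py g3a 340 200 480 320 270 260 390 350
```

```text
time_s: 26.23
tool_pos: [0.4227, -0.196, 0.081]
tool_rot: [-100.8, 89.7, 179.5]
force: [0.8, -0.2, 0.5]
grip_width: 0.0498
t 26.23 pos [ 422.7 -196.    81. ] jawyaw -79.7 F [ 0.8 -0.2  0.5] w 49.8 j7 -54.0
axes x,y,z: [[-0.01, 0.0, -1.0], [0.98, 0.18, -0.01], [0.18, -0.98, -0.0]]
shift [61.5, 2.6, 0.5] rot [-0.0, -0.001, 0.005] rows>= 2
top centre [ 585.1 -307.7] jaw 87.7 len 122.5 49 51
top centre [442.2 -86.6] jaw 78.2 len 117.4 37 38
top centre [ 423.9 -192. ] jaw 97.5 len 118.9 45 14
top centre [432.1 -37.4] jaw 128.2 len 120.4 34 38
top centre [420.5   1.8] jaw 88.1 len 117.7 34 38
side centre [ 424.8 -198. ] jaw 100.5 len 118.1 50 67
side centre [ 597.9 -265.2] jaw 87.8 len 123.4 64 68
top scale 4.83
side scale 6.44
```

View pics/g3a_side.png

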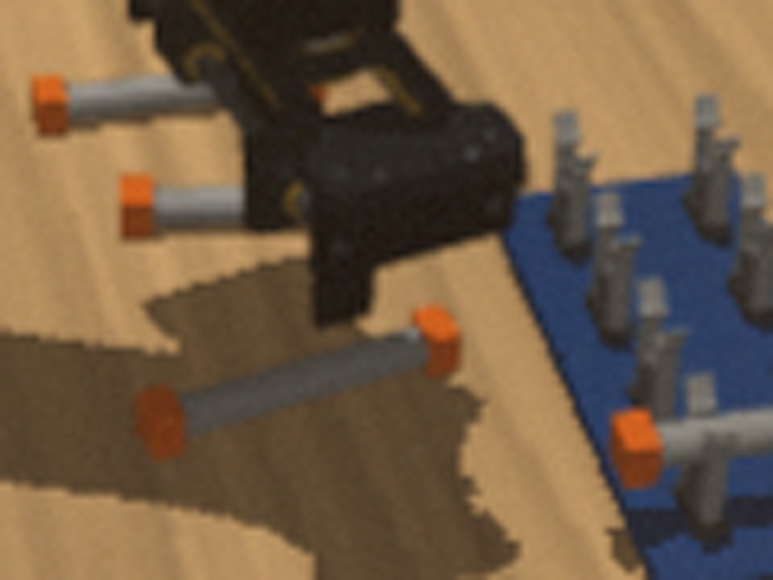

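```bash
python3 -m pendant '[[50,[25,1.5,0.5],[0,0,0]],[50,[50,1.5,0.5],[0,0,0]],[50,[60,1.5,0.5],[0,0,0]],[50,[60,1.5,0.5],[0,0,0]],[50,[60,1.5,0.5],[0,0,0]],[50,[60,1.5,0.5],[0,0,0]]]' 30;  python3 plan.py .425 -.196 .0185 100.3
```

```text
time_s: 26.93
tool_pos: [0.4274, -0.1973, 0.0238]
tool_rot: [67.0, 89.9, -12.7]
force: [0.6, -0.1, -0.3]
grip_width: 0.0497
t 26.93 pos [ 427.4 -197.3   23.8] jawyaw -79.7 F [ 0.6 -0.1 -0.3] w 49.7 j7 -47.0
axes x,y,z: [[0.0, -0.0, -1.0], [0.98, 0.18, 0.0], [0.18, -0.98, 0.0]]
shift [5.3, -2.1, -1.7] rot [-0.0, 0.001, -0.002] rows>= 1
```

```bash
python3 -m pendant '[[50,[5,-2,-1],[0,0,0]],[50,[5,-2,-1],[0,0,0]],[10,[5,-2,-1],[0,0,0]],[10,[5,-2,-1],[0,0,0]],[10,[5,-2,-1],[0,0,0]],[10,[5,-2,-1],[0,0,0]],[10,[5,-2,-1],[0,0,0]],[10,[5,-2,-1],[0,0,0]],[10,[5,-2,-1],[0,0,0]],[10,[5,-2,-1],[0,0,0]]]' 40;  python3 plan.py .425 -.196 .0185 100.3
```

```text
time_s: 27.77
tool_pos: [0.4242, -0.1959, 0.0176]
tool_rot: [-175.4, 90.0, 104.9]
force: [1.2, 0.9, 1.6]
grip_width: 0.0146
t 27.77 pos [ 424.2 -195.9   17.6] jawyaw -79.7 F [1.2 0.9 1.6] w 14.6 j7 -47.0
axes x,y,z: [[-0.0, 0.0, -1.0], [0.98, 0.18, -0.0], [0.18, -0.98, -0.0]]
shift [-0.9, 0.8, 0.2] rot [0.0, -0.0, 0.0] rows>= 1
```

```bash
python3 -m pendant '[[10,[-20,0,0],[0,0,0]],[10,[-50,0,0],[0,0,0]],[10,[-80,0,0],[0,0,0]],[10,[-100,0,0],[0,0,0]],[10,[-100,0,0],[0,0,0]]]' 40;  python3 plan.py .5804 -.2445 .115 88.2
```

```text
time_s: 28.18
tool_pos: [0.4269, -0.1971, 0.1212]
tool_rot: [77.2, 89.6, -2.5]
force: [0.7, -0.1, -2.7]
grip_width: 0.015
t 28.18 pos [ 426.9 -197.1  121.2] jawyaw -79.7 F [ 0.7 -0.1 -2.7] w 15.0 j7 -57.0
axes x,y,z: [[0.01, -0.0, -1.0], [0.98, 0.18, 0.01], [0.18, -0.98, 0.0]]
shift [7.4, 142.5, 74.0] rot [0.211, 0.001, -0.008] rows>= 4
```

```bash
python3 -m pendant '[[10,[3,28,15],[0.05,0,0]],[10,[3,56,30],[0.1,0,0]],[10,[3,84,45],[0.15,0,0]],[10,[3,112,60],[0.211,0,0]],[10,[3,135,70],[0.211,0,0]],[10,[3,142,73],[0.211,0,0]],[10,[3,142,73],[0.211,0,0]],[10,[3,142,73],[0.211,0,0]],[10,[3,142,73],[0.211,0,0]]]' 60;  python3 plan.py .5804 -.2445 .08 88.2
```

```text
time_s: 28.93
tool_pos: [0.5751, -0.2425, 0.1137]
tool_rot: [-111.0, 89.9, 157.2]
force: [0.2, 0.0, -1.7]
grip_width: 0.0142
t 28.93 pos [ 575.1 -242.5  113.7] jawyaw -91.8 F [ 0.2  0.  -1.7] w 14.2 j7 -55.0
axes x,y,z: [[-0.0, 0.0, -1.0], [1.0, -0.03, -0.0], [-0.03, -1.0, -0.0]]
shift [33.7, 5.5, 1.9] rot [-0.001, -0.001, 0.002] rows>= 1
```

```bash
python3 -m pendant '[[10,[0,4.5,2],[0,0,0]],[10,[15,4.5,2],[0,0,0]],[10,[30,4.5,2],[0,0,0]],[10,[33,4.5,2],[0,0,0]],[10,[33,4.5,2],[0,0,0]],[10,[33,4.5,2],[0,0,0]],[10,[33,4.5,2],[0,0,0]]]' 60;  python3 plan.py .5804 -.2445 .08 88.2; python3 look.py s3b 340 170 480 290 340 250 440 340; python3 - <<'E'
from meas import *
o=telemetry.get_obs(); R=Ro.from_euler("xyz",o["tool_rot"],degrees=True); c=optics.read_camera("side")
e=[o["tool_pos"]+R.apply([.0078,s*.058,0]) for s in (-1,1)]
print(proj(c,e)); print([ (a,ce) for a,ce,m in blobs(orange(c),12)])
E
```

```text
time_s: 29.52
tool_pos: [0.5815, -0.2448, 0.0818]
tool_rot: [61.0, 90.0, -30.8]
force: [0.3, -0.7, -2.7]
grip_width: 0.0146
t 29.52 pos [ 581.5 -244.8   81.8] jawyaw -91.8 F [ 0.3 -0.7 -2.7] w 14.6 j7 -54.0
axes x,y,z: [[0.0, -0.0, -1.0], [1.0, -0.03, 0.0], [-0.03, -1.0, 0.0]]
shift [1.8, -1.1, -0.3] rot [0.0, 0.0, -0.0] rows>= 1
top scale 4.83
side scale 6.44
[[362.14504959 304.46385726]
 [408.12564324 298.24691714]]
[(np.int32(18), array([331.38888889, 225.33333333])), (np.int32(38), array([317.5       , 270.89473684])), (np.int32(44), array([277.15909091, 275.90909091])), (np.int32(40), array([290.6, 291.7])), (np.int32(45), array([334., 291.])), (np.int32(60), array([362.68333333, 304.73333333])), (np.int32(64), array([416.109375, 322.1875  ])), (np.int32(71), array([368.        , 328.69014085]))]
```

View pics/s3b_side.png

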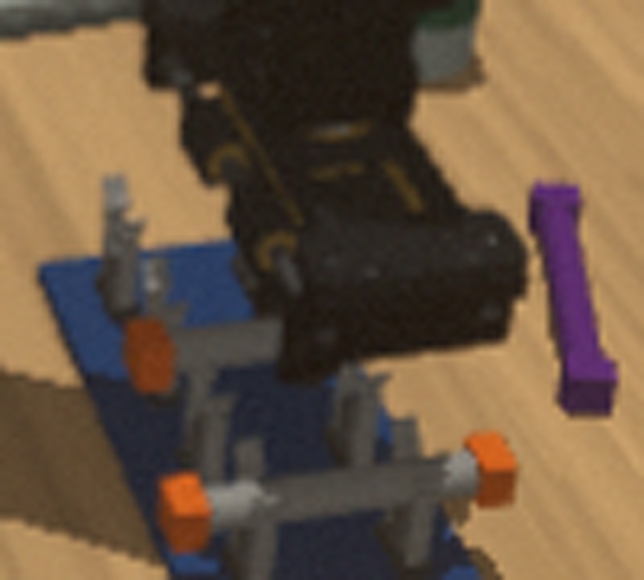

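```bash
python3 -m pendant '[[10,[6,-0.5,0],[0,0,0]],[10,[11,-0.5,0],[0,0,0]],[10,[15,-0.5,0],[0,0,0]],[10,[18,-0.5,0],[0,0,0]],[10,[20,-0.5,0],[0,0,0]],[10,[22,-0.5,0],[0,0,0]],[10,[24,-0.5,0],[0,0,0]],[10,[26,-0.5,0],[0,0,0]],[10,[26,-0.5,0],[0,0,0]]]' 60;  python3 plan.py .5804 -.2445 .0535 88.2
```

```text
time_s: 30.42
tool_pos: [0.5812, -0.2445, 0.0549]
tool_rot: [75.0, 90.0, -16.8]
force: [3.0, -0.4, -2.8]
grip_width: 0.0146
t 30.42 pos [ 581.2 -244.5   54.9] jawyaw -91.8 F [ 3.  -0.4 -2.8] w 14.6 j7 -53.0
axes x,y,z: [[0.0, -0.0, -1.0], [1.0, -0.03, 0.0], [-0.03, -1.0, 0.0]]
shift [1.4, -0.8, 0.1] rot [0.0, 0.0, -0.001] rows>= 1
```

```bash
python3 -m pendant '[[10,[2,0,0],[0,0,0]],[10,[3.5,0,0],[0,0,0]],[10,[3.5,0,0],[0,0,0]],[10,[3.5,0,0],[0,0,0]]]' 60; python3 -m pendant '[[10,[-2,0,0],[0,0,0]],[32,[-2,0,0],[0,0,0]],[32,[-2,0,0],[0,0,0]],[32,[-2,0,0],[0,0,0]],[32,[-20,0,0],[0,0,0]],[32,[-40,0,0],[0,0,0]],[32,[-70,0,0],[0,0,0]],[32,[-80,0,0],[0,0,0]],[32,[-80,0,0],[0,0,0]]]' 20;  python3 g.py; python3 plan.py .4418 -.089 .13 78.2; python3 look.py s3d 340 170 480 290 340 250 440 340
```

```text
time_s: 30.75
tool_pos: [0.581, -0.2446, 0.0534]
tool_rot: [160.2, 89.9, 68.4]
force: [-2.9, 2.5, 9.7]
grip_width: 0.0144
time_s: 31.5
tool_pos: [0.5826, -0.2458, 0.1351]
tool_rot: [76.1, 89.7, -15.7]
force: [0.2, -0.8, -0.4]
grip_width: 0.0317
top centre [442.3 -86.4] jaw 78.2 len 117.7 36 39
top centre [432.  -37.5] jaw 127.9 len 120.1 36 39
top centre [420.6   1.6] jaw 87.9 len 117.7 36 40
side centre [419.7  -2.6] jaw 88.4 len 116.1 33 42
side centre [431.  -41.6] jaw 128.7 len 119.7 33 42
side centre [441.  -91.3] jaw 77.8 len 116.1 42 45
side centre [ 518.1 -155.9] jaw 21.2 len 112.4 45 61
side centre [ 600.4 -209.8] jaw 88.6 len 123.9 52 61
side centre [ 597.9 -265.3] jaw 87.9 len 123.3 64 76
t 31.6 pos [ 580.7 -244.4  131.5] jawyaw -91.8 F [-0.8  0.5 -0.9] w 31.9 j7 -56.0
axes x,y,z: [[-0.0, 0.0, -1.0], [1.0, -0.03, -0.0], [-0.03, -1.0, -0.0]]
shift [1.6, -143.6, -151.0] rot [0.175, -0.0, 0.0] rows>= 5
top scale 4.83
side scale 6.44
```

View pics/s3d_side.png

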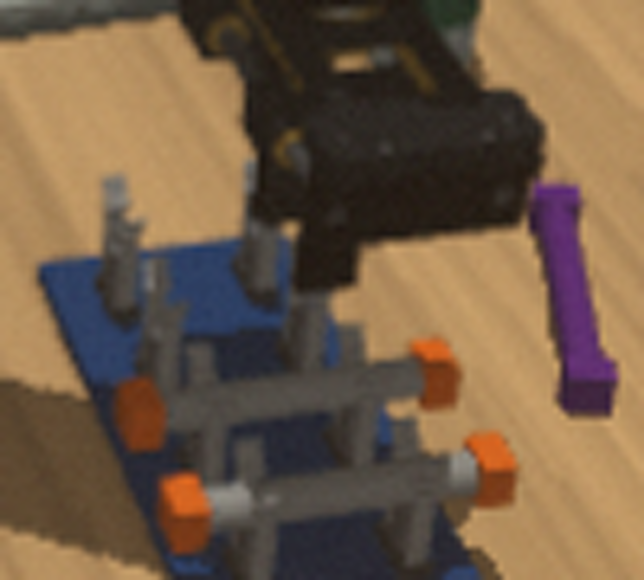

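```bash
python3 -m pendant '[[50,[0,-143,-151],[0.175,0,0]],[50,[0,-143,-151],[0.175,0,0]],[50,[0,-143,-151],[0.175,0,0]],[50,[0,-143,-151],[0.175,0,0]],[50,[0,-143,-151],[0.175,0,0]],[50,[20,-143,-151],[0.175,0,0]],[50,[50,-143,-151],[0.175,0,0]],[50,[50,-143,-151],[0.175,0,0]],[50,[50,-143,-151],[0.175,0,0]]]' 20;  python3 plan.py .4418 -.0885 .0185 78.2;python3 g.py;  python3 look.py g2a 300 200 440 320 250 230 370 320
```

```text
time_s: 32.45
tool_pos: [0.4406, -0.0893, 0.0807]
tool_rot: [-61.2, 89.7, -163.0]
force: [0.8, -1.1, 0.2]
grip_width: 0.05
t 32.45 pos [440.6 -89.3  80.7] jawyaw -101.8 F [ 0.8 -1.1  0.2] w 50.0 j7 -91.0
axes x,y,z: [[-0.0, -0.0, -1.0], [0.98, -0.21, -0.0], [-0.21, -0.98, 0.0]]
shift [62.2, 1.3, -1.2] rot [-0.001, 0.002, 0.004] rows>= 2
top centre [ 588.  -251.6] jaw 87.6 len 122.2 43 47
top centre [ 585.2 -307.6] jaw 87.4 len 122.5 48 51
side centre [440.9 -92. ] jaw 78.5 len 116.1 39 45
side centre [ 518.6 -154.9] jaw 22.1 len 110.9 45 56
side centre [ 601.  -208.6] jaw 87.9 len 123.0 53 56
side centre [ 598.1 -264.7] jaw 87.4 len 123.1 64 70
top scale 4.83
side scale 6.44
```

View pics/g2a_side.png

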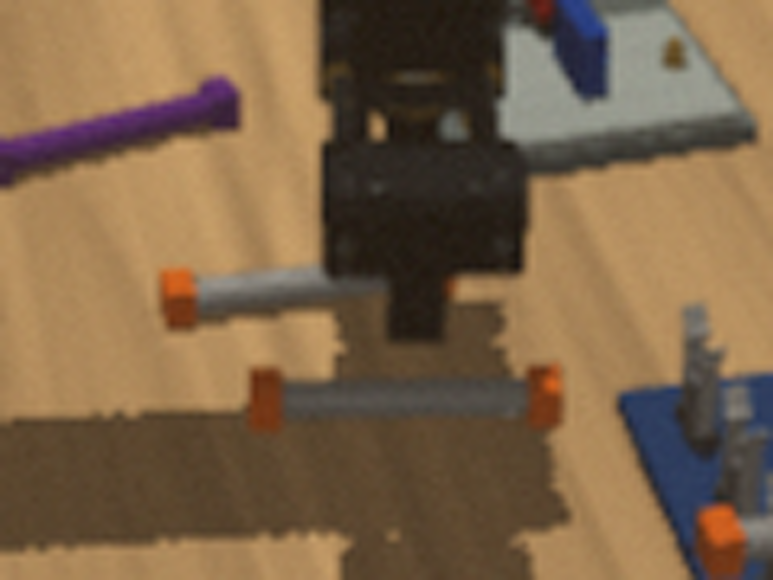

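View pics/g2a_top.png

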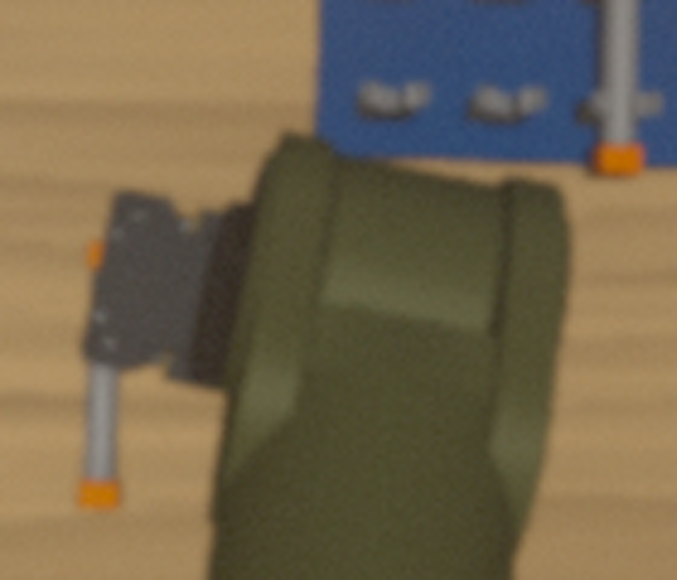

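```bash
python3 -m pendant '[[50,[25,1,-1],[0,0,0]],[50,[50,1,-1],[0,0,0]],[50,[60,1,-1],[0,0,0]],[50,[60,1,-1],[0,0,0]],[50,[60,1,-1],[0,0,0]],[50,[60,1,-1],[0,0,0]]]' 30;  python3 plan.py .4418 -.0885 .0185 78.2
```

```text
time_s: 33.15
tool_pos: [0.445, -0.089, 0.0231]
tool_rot: [87.8, 89.9, -14.0]
force: [-0.5, -1.0, 0.4]
grip_width: 0.0499
t 33.15 pos [445.  -89.   23.1] jawyaw -101.8 F [-0.5 -1.   0.4] w 49.9 j7 -83.0
axes x,y,z: [[0.0, -0.0, -1.0], [0.98, -0.21, 0.0], [-0.21, -0.98, 0.0]]
shift [4.6, -3.2, 0.2] rot [-0.001, 0.0, -0.002] rows>= 1
```

```bash
python3 -m pendant '[[50,[4,-2.5,0],[0,0,0]],[50,[4,-2.5,0],[0,0,0]],[10,[4,-2.5,0],[0,0,0]],[10,[4,-2.5,0],[0,0,0]],[10,[4,-2.5,0],[0,0,0]],[10,[4,-2.5,0],[0,0,0]],[10,[4,-2.5,0],[0,0,0]],[10,[4,-2.5,0],[0,0,0]],[10,[4,-2.5,0],[0,0,0]],[10,[4,-2.5,0],[0,0,0]]]' 40;  python3 plan.py .4418 -.0885 .0185 78.2
```

```text
time_s: 33.98
tool_pos: [0.4414, -0.0878, 0.0181]
tool_rot: [173.3, 90.0, 71.4]
force: [0.0, 0.2, 0.7]
grip_width: 0.0147
t 33.98 pos [441.4 -87.8  18.1] jawyaw -101.8 F [0.  0.2 0.7] w 14.7 j7 -82.0
axes x,y,z: [[0.0, 0.0, -1.0], [0.98, -0.2, 0.0], [-0.2, -0.98, -0.0]]
shift [-0.4, 0.5, 0.6] rot [-0.0, -0.0, -0.0] rows>= 1
```

```bash
python3 -m pendant '[[10,[-20,0,0],[0,0,0]],[10,[-50,0,0],[0,0,0]],[10,[-80,0,0],[0,0,0]],[10,[-100,0,0],[0,0,0]],[10,[-100,0,0],[0,0,0]]]' 50;  python3 plan.py .582 -.1905 .115 88.2
```

```text
time_s: 34.4
tool_pos: [0.4442, -0.0881, 0.1216]
tool_rot: [119.6, 89.6, 17.8]
force: [1.4, -0.8, -1.4]
grip_width: 0.0143
t 34.4 pos [444.2 -88.1 121.6] jawyaw -101.8 F [ 1.4 -0.8 -1.4] w 14.3 j7 -96.0
axes x,y,z: [[0.01, 0.0, -1.0], [0.98, -0.2, 0.01], [-0.2, -0.98, -0.0]]
shift [7.4, 155.8, 72.0] rot [-0.175, -0.003, -0.007] rows>= 5
```

```bash
python3 -m pendant '[[10,[3,30,14],[-0.05,0,0]],[10,[3,60,28],[-0.1,0,0]],[10,[3,90,42],[-0.15,0,0]],[10,[3,120,56],[-0.175,0,0]],[10,[3,145,67],[-0.175,0,0]],[10,[3,155,72],[-0.175,0,0]],[10,[3,155,72],[-0.175,0,0]],[10,[3,155,72],[-0.175,0,0]],[10,[3,155,72],[-0.175,0,0]]]' 60;  python3 plan.py .582 -.1905 .08 88.2; python3 g.py
```

```text
time_s: 35.15
tool_pos: [0.577, -0.1895, 0.1138]
tool_rot: [-109.7, 89.8, 158.5]
force: [-0.7, 0.4, -1.1]
grip_width: 0.0143
t 35.15 pos [ 577.  -189.5  113.8] jawyaw -91.8 F [-0.7  0.4 -1.1] w 14.3 j7 -58.0
axes x,y,z: [[-0.0, 0.0, -1.0], [1.0, -0.03, -0.0], [-0.03, -1.0, -0.0]]
shift [33.8, 5.2, 0.8] rot [0.0, -0.001, 0.003] rows>= 1
top centre [420.5   1.8] jaw 88.3 len 117.5 37 39
side centre [419.6  -2.7] jaw 88.5 len 116.3 33 43
side centre [521.3 -37.3] jaw 52.8 len 109.4 33 59
side centre [ 600.5 -209. ] jaw 87.9 len 123.7 52 66
side centre [ 598.  -264.8] jaw 87.4 len 123.2 64 71
```

```bash
python3 -m pendant '[[10,[0,4,0.5],[0,0,0]],[10,[15,4,0.5],[0,0,0]],[10,[30,4,0.5],[0,0,0]],[10,[33,4,0.5],[0,0,0]],[10,[33,4,0.5],[0,0,0]],[10,[33,4,0.5],[0,0,0]],[10,[33,4,0.5],[0,0,0]]]' 60;  python3 plan.py .582 -.1905 .08 88.2; python3 look.py s2b 340 170 480 290 330 240 430 330; python3 - <<'E'
from meas import *
o=telemetry.get_obs(); R=Ro.from_euler("xyz",o["tool_rot"],degrees=True); c=optics.read_camera("side")
e=[o["tool_pos"]+R.apply([.0078,s*.058,0]) for s in (-1,1)]
print(proj(c,e)); print([ (a,ce.round(1)) for a,ce,m in blobs(orange(c),12)])
E
```

```text
time_s: 35.83
tool_pos: [0.5824, -0.1911, 0.0822]
tool_rot: [48.1, 90.0, -43.7]
force: [-0.4, -0.3, -2.0]
grip_width: 0.0144
t 35.83 pos [ 582.4 -191.1   82.2] jawyaw -91.8 F [-0.4 -0.3 -2. ] w 14.4 j7 -56.0
axes x,y,z: [[0.0, -0.0, -1.0], [1.0, -0.03, 0.0], [-0.03, -1.0, 0.0]]
shift [2.2, -0.5, -0.6] rot [-0.0, 0.0, -0.0] rows>= 1
top scale 4.83
side scale 6.44
[[355.21878328 290.4679559 ]
 [399.47681361 284.78653137]]
[(np.int32(34), array([317.6, 270.9])), (np.int32(42), array([277.1, 275.8])), (np.int32(54), array([355.6, 290.9])), (np.int32(52), array([407.5, 307.4])), (np.int32(64), array([361.3, 313.7])), (np.int32(64), array([416.1, 322.2])), (np.int32(71), array([368. , 328.7]))]
```

View pics/s2b_side.png

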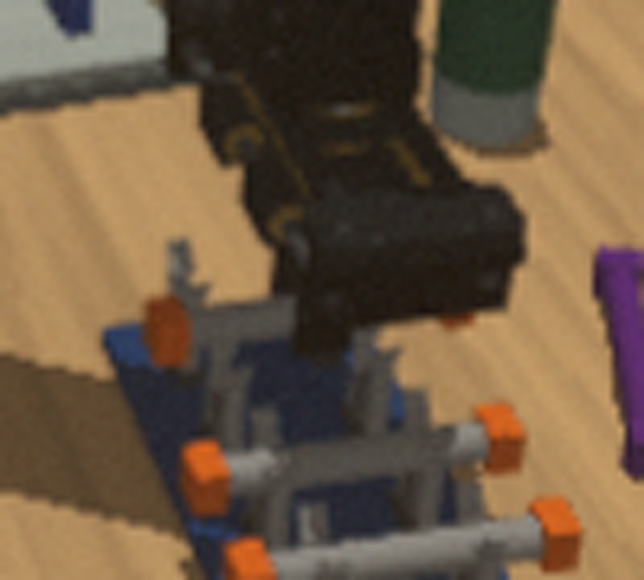

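```bash
python3 -m pendant '[[10,[6,-0.5,0],[0,0,0]],[10,[11,-0.5,0],[0,0,0]],[10,[15,-0.5,0],[0,0,0]],[10,[18,-0.5,0],[0,0,0]],[10,[20,-0.5,0],[0,0,0]],[10,[22,-0.5,0],[0,0,0]],[10,[24,-0.5,0],[0,0,0]],[10,[26,-0.5,0],[0,0,0]],[10,[27,-0.5,0],[0,0,0]],[10,[27,-0.5,0],[0,0,0]]]' 60;  python3 plan.py .582 -.1905 .054 88.2; python3 -m pendant '[[10,[2,0,0],[0,0,0]],[10,[3.5,0,0],[0,0,0]],[10,[3.5,0,0],[0,0,0]],[10,[3.5,0,0],[0,0,0]]]' 60
```

```text
time_s: 36.82
tool_pos: [0.5813, -0.1905, 0.0542]
tool_rot: [-96.1, 89.9, 172.1]
force: [-0.3, 0.5, -1.5]
grip_width: 0.0142
t 36.82 pos [ 581.3 -190.5   54.2] jawyaw -91.8 F [-0.3  0.5 -1.5] w 14.2 j7 -55.0
axes x,y,z: [[-0.0, 0.0, -1.0], [1.0, -0.03, -0.0], [-0.03, -1.0, -0.0]]
shift [0.2, 0.7, -0.1] rot [0.0, -0.0, 0.001] rows>= 1
time_s: 37.15
tool_pos: [0.5814, -0.1907, 0.0538]
tool_rot: [-156.8, 89.8, 111.4]
force: [-6.0, 4.3, 18.3]
grip_width: 0.0144
```

```bash
python3 -m pendant '[[10,[-3,0,0],[0,0,0]],[32,[-3,0,0],[0,0,0]],[32,[-3,0,0],[0,0,0]],[32,[-3,0,0],[0,0,0]],[32,[-20,0,0],[0,0,0]],[32,[-40,0,0],[0,0,0]],[32,[-70,0,0],[0,0,0]],[32,[-80,0,0],[0,0,0]],[32,[-80,0,0],[0,0,0]]]' 20;  python3 g.py; python3 plan.py .43 -.0008 .13 88.3; python3 look.py s2d 340 170 480 290 330 240 430 330
```

```text
time_s: 37.9
tool_pos: [0.5837, -0.1918, 0.1344]
tool_rot: [80.4, 89.7, -11.4]
force: [0.2, -0.7, -0.8]
grip_width: 0.0318
top centre [420.5   1.8] jaw 88.1 len 117.5 36 40
side centre [419.6  -3. ] jaw 88.4 len 115.5 36 43
side centre [ 600.8 -152.5] jaw 89.9 len 124.0 49 53
side centre [ 661.1 -210.2] jaw 178.4 len 115.3 49 65
side centre [ 537.7 -207.2] jaw 178.9 len 109.6 53 71
side centre [ 600.6 -209. ] jaw 87.9 len 123.5 52 63
side centre [ 598.1 -264.9] jaw 87.3 len 122.9 65 71
t 38.0 pos [ 581.8 -190.5  131. ] jawyaw -91.8 F [-0.9  1.1 -0.7] w 31.7 j7 -58.0
axes x,y,z: [[0.0, 0.0, -1.0], [1.0, -0.03, 0.0], [-0.03, -1.0, -0.0]]
shift [1.1, -157.6, -184.9] rot [-0.001, -0.0, -0.0] rows>= 6
top scale 4.83
side scale 6.44
```

View pics/s2d_side.png

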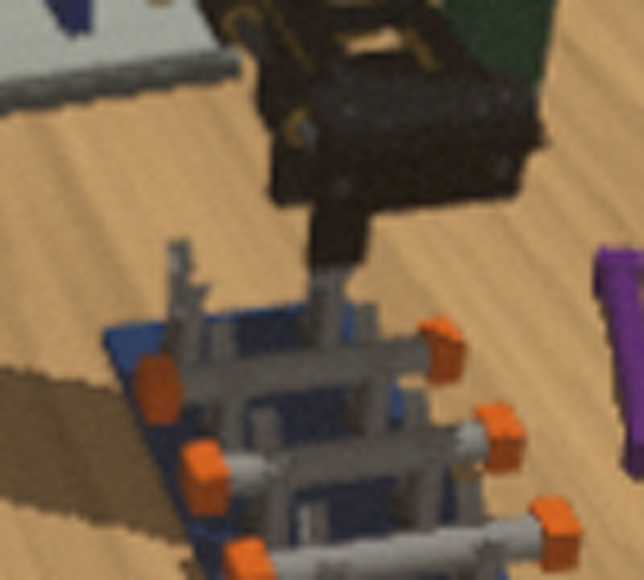

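```bash
python3 -m pendant '[[50,[0,-157,-185],[0,0,0]],[50,[0,-157,-185],[0,0,0]],[50,[0,-157,-185],[0,0,0]],[50,[0,-157,-185],[0,0,0]],[50,[0,-157,-185],[0,0,0]],[50,[0,-157,-185],[0,0,0]],[50,[20,-157,-185],[0,0,0]],[50,[50,-157,-185],[0,0,0]],[50,[50,-157,-185],[0,0,0]],[50,[50,-157,-185],[0,0,0]]]' 20;  python3 plan.py .43 -.0008 .0185 88.3;python3 g.py;  python3 look.py g1a 340 170 480 290 250 230 430 340;python3 - <<'E'
from meas import *
c=optics.read_camera("side"); cen=np.array([.5812,-.2169,.046]); a=np.deg2rad(-1.8); ex=np.array([np.cos(a),np.sin(a),0]); ey=np.array([-np.sin(a),np.cos(a),0])
for k in (81,27,-27,-81): print(k,proj(c,[cen+ey*k/1000+s*.058*ex for s in (-1,1)]).round(1).tolist())
print([ (a,ce.round(1)) for a,ce,m in blobs(orange(c),12)])
E
```

```text
time_s: 38.93
tool_pos: [0.4288, -0.0016, 0.0803]
tool_rot: [-53.3, 89.7, -145.2]
force: [0.8, -0.1, 1.0]
grip_width: 0.0499
t 38.93 pos [428.8  -1.6  80.3] jawyaw -91.8 F [ 0.8 -0.1  1. ] w 49.9 j7 -97.0
axes x,y,z: [[-0.0, -0.0, -1.0], [1.0, -0.03, -0.0], [-0.03, -1.0, 0.0]]
shift [61.8, 1.5, -1.1] rot [-0.002, 0.003, 0.004] rows>= 2
top centre [ 647.6 -253.9] jaw 178.7 len 112.3 42 50
top centre [ 587.9 -195.6] jaw 88.0 len 122.1 42 45
top centre [ 588.  -251.5] jaw 87.8 len 122.0 44 45
top centre [ 585.1 -307.4] jaw 87.6 len 122.6 50 52
top centre [ 525.4 -249.2] jaw 178.5 len 111.4 45 52
side centre [419.5  -3.5] jaw 88.0 len 116.2 35 41
side centre [ 601.2 -151.4] jaw 88.3 len 123.4 49 54
side centre [ 661.2 -210.4] jaw 178.3 len 114.4 49 64
side centre [ 538.  -205.8] jaw 178.4 len 112.4 54 71
side centre [ 600.8 -208.6] jaw 87.5 len 123.1 52 58
side centre [ 598.  -264.8] jaw 87.4 len 123.2 64 71
top scale 4.83
side scale 4.33
81 [[348.1, 286.4], [390.2, 281.1]]
27 [[354.1, 299.4], [397.8, 293.6]]
-27 [[360.6, 313.5], [406.0, 307.2]]
-81 [[367.7, 328.9], [415.0, 322.0]]
[(np.int32(35), array([317.4, 271.1])), (np.int32(42), array([277.1, 275.8])), (np.int32(50), array([398.5, 293.6])), (np.int32(52), array([354.3, 299.4])), (np.int32(52), array([407.5, 307.4])), (np.int32(59), array([361.3, 313.3])), (np.int32(64), array([416.1, 322.2])), (np.int32(71), array([368. , 328.7]))]
```

View pics/g1a_side.png

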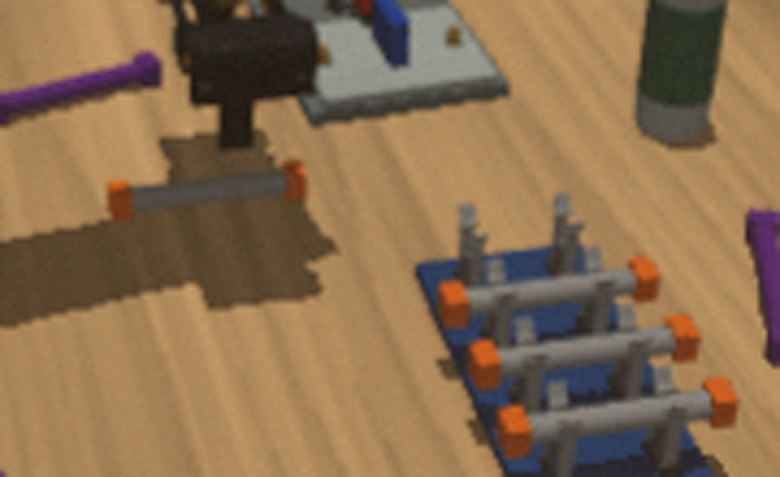

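```bash
python3 -m pendant '[[50,[25,1,-1],[0,0,0]],[50,[50,1,-1],[0,0,0]],[50,[60,1,-1],[0,0,0]],[50,[60,1,-1],[0,0,0]],[50,[60,1,-1],[0,0,0]],[50,[60,1,-1],[0,0,0]]]' 30;  python3 plan.py .43 -.0008 .0185 88.3; python3 look.py g1b 340 170 480 290 250 220 370 310
```

```text
time_s: 39.68
tool_pos: [0.4329, -0.0001, 0.0226]
tool_rot: [106.6, 89.9, 14.8]
force: [1.2, 0.7, 0.2]
grip_width: 0.0503
t 39.68 pos [ 4.329e+02 -1.000e-01  2.260e+01] jawyaw -91.8 F [1.2 0.7 0.2] w 50.3 j7 -85.0
axes x,y,z: [[0.0, 0.0, -1.0], [1.0, -0.03, 0.0], [-0.03, -1.0, -0.0]]
shift [4.1, -2.8, 0.8] rot [-0.002, -0.001, -0.002] rows>= 1
top scale 4.83
side scale 6.44
```

View pics/g1b_side.png

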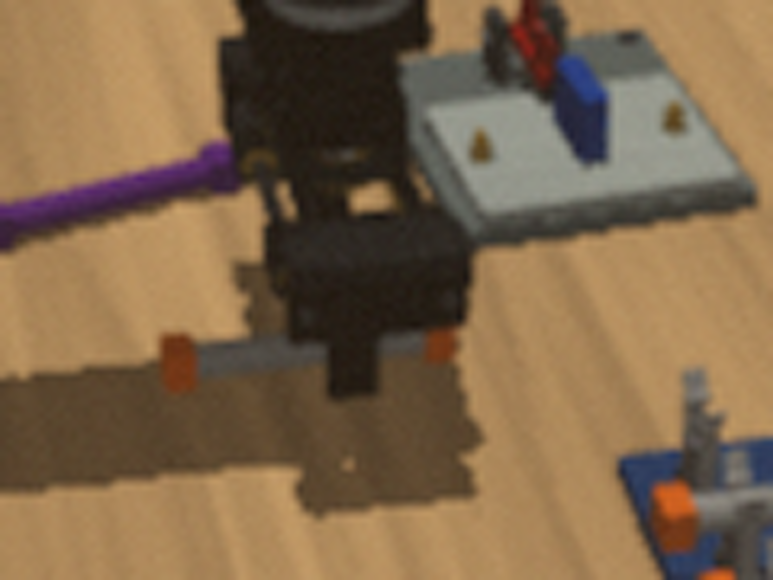

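```bash
python3 -m pendant '[[50,[3.5,-2,0.5],[0,0,0]],[50,[3.5,-2,0.5],[0,0,0]],[10,[3.5,-2,0.5],[0,0,0]],[10,[3.5,-2,0.5],[0,0,0]],[10,[3.5,-2,0.5],[0,0,0]],[10,[3.5,-2,0.5],[0,0,0]],[10,[3.5,-2,0.5],[0,0,0]],[10,[3.5,-2,0.5],[0,0,0]],[10,[3.5,-2,0.5],[0,0,0]],[10,[3.5,-2,0.5],[0,0,0]]]' 50;  python3 plan.py .43 -.0008 .0185 88.3; python3 g.py
```

```text
time_s: 40.62
tool_pos: [0.4297, -0.0003, 0.0181]
tool_rot: [165.7, 90.0, 73.9]
force: [0.6, 0.1, 0.9]
grip_width: 0.0146
t 40.62 pos [ 4.297e+02 -3.000e-01  1.810e+01] jawyaw -91.8 F [0.6 0.1 0.9] w 14.6 j7 -85.0
axes x,y,z: [[0.0, 0.0, -1.0], [1.0, -0.03, 0.0], [-0.03, -1.0, -0.0]]
shift [-0.4, 0.3, 0.5] rot [-0.002, -0.0, -0.0] rows>= 1
top centre [ 647.6 -253.8] jaw 178.7 len 112.6 43 50
top centre [ 587.9 -195.5] jaw 88.1 len 122.0 43 46
top centre [ 588.  -251.6] jaw 87.6 len 122.2 43 45
top centre [ 585.2 -307.4] jaw 87.5 len 122.4 50 51
top centre [ 525.5 -249.1] jaw 178.5 len 111.3 46 51
side centre [418.5 -11.4] jaw 80.8 len 115.6 41 15
side centre [ 601.1 -151.5] jaw 88.3 len 123.0 49 52
side centre [ 661.  -210.6] jaw 178.4 len 114.6 49 65
side centre [ 538.1 -205.9] jaw 178.5 len 112.3 52 72
side centre [ 600.8 -208.6] jaw 87.5 len 123.1 52 58
side centre [ 598. -265.] jaw 87.3 len 123.0 65 72
```

```bash
python3 -m pendant '[[10,[-20,0,0],[0,0,0]],[10,[-50,0,0],[0,0,0]],[10,[-80,0,0],[0,0,0]],[10,[-100,0,0],[0,0,0]],[10,[-100,0,0],[0,0,0]]]' 50;  python3 plan.py .5935 -.1367 .115 88.2
```

```text
time_s: 41.13
tool_pos: [0.4325, 0.0002, 0.1215]
tool_rot: [126.9, 89.5, 35.1]
force: [1.9, -0.7, -1.5]
grip_width: 0.0147
t 41.13 pos [4.325e+02 2.000e-01 1.215e+02] jawyaw -91.8 F [ 1.9 -0.7 -1.5] w 14.7 j7 -103.0
axes x,y,z: [[0.01, 0.0, -1.0], [1.0, -0.03, 0.01], [-0.03, -1.0, -0.0]]
shift [7.0, 165.1, 131.9] rot [0.0, -0.005, -0.007] rows>= 6
```

```bash
python3 -m pendant '[[10,[3,28,22],[0,0,0]],[10,[3,56,45],[0,0,0]],[10,[3,84,67],[0,0,0]],[10,[3,112,90],[0,0,0]],[10,[3,140,112],[0,0,0]],[10,[3,160,128],[0,0,0]],[10,[3,164,132],[0,0,0]],[10,[3,164,132],[0,0,0]],[10,[3,164,132],[0,0,0]],[10,[3,164,132],[0,0,0]]]' 60;  python3 plan.py .5935 -.1367 .08 88.2
```

```text
time_s: 41.97
tool_pos: [0.5883, -0.1363, 0.1142]
tool_rot: [-125.6, 89.9, 142.6]
force: [0.5, -0.1, -1.1]
grip_width: 0.0145
t 41.97 pos [ 588.3 -136.3  114.2] jawyaw -91.8 F [ 0.5 -0.1 -1.1] w 14.5 j7 -60.0
axes x,y,z: [[-0.0, 0.0, -1.0], [1.0, -0.03, -0.0], [-0.03, -1.0, -0.0]]
shift [34.2, 5.3, 0.3] rot [0.001, -0.001, 0.002] rows>= 1
```

```bash
python3 -m pendant '[[10,[0,4,0],[0,0,0]],[10,[15,4,0],[0,0,0]],[10,[30,4,0],[0,0,0]],[10,[33,4,0],[0,0,0]],[10,[33,4,0],[0,0,0]],[10,[33,4,0],[0,0,0]],[10,[33,4,0],[0,0,0]]]' 60;  python3 plan.py .5935 -.1367 .08 88.2; python3 look.py s1b 340 170 480 290 330 230 430 320; python3 - <<'E'
from meas import *
o=telemetry.get_obs(); R=Ro.from_euler("xyz",o["tool_rot"],degrees=True); c=optics.read_camera("side")
e=[o["tool_pos"]+R.apply([.0078,s*.058-.0097,0]) for s in (-1,1)]
print(proj(c,e)); print([ (a,ce.round(1)) for a,ce,m in blobs(orange(c),12)])
E
```

```text
time_s: 42.55
tool_pos: [0.5936, -0.1378, 0.0823]
tool_rot: [66.5, 90.0, -25.3]
force: [0.4, 0.4, -1.8]
grip_width: 0.0142
t 42.55 pos [ 593.6 -137.8   82.3] jawyaw -91.8 F [ 0.4  0.4 -1.8] w 14.2 j7 -59.0
axes x,y,z: [[0.0, -0.0, -1.0], [1.0, -0.03, 0.0], [-0.03, -1.0, 0.0]]
shift [2.3, -0.2, -1.1] rot [0.0, 0.0, -0.0] rows>= 1
top scale 4.83
side scale 6.44
[[349.06677986 277.75021383]
 [391.72050839 272.53121146]]
[(np.int32(14), array([330.9, 224.9])), (np.int32(52), array([349.3, 278.4])), (np.int32(52), array([398.3, 293.7])), (np.int32(59), array([354.2, 299.5])), (np.int32(52), array([407.5, 307.4])), (np.int32(60), array([361.3, 313.3])), (np.int32(64), array([416.1, 322.2])), (np.int32(72), array([368.1, 328.7]))]
```

View pics/s1b_side.png

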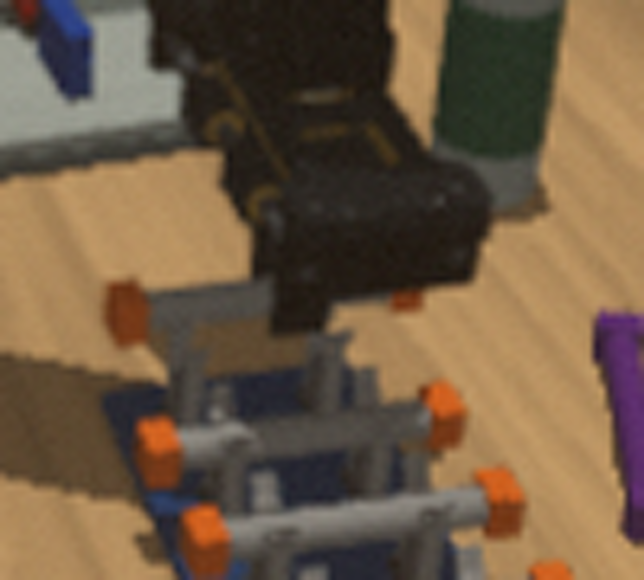

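```bash
python3 -m pendant '[[10,[6,-0.5,-1],[0,0,0]],[10,[11,-0.5,-1],[0,0,0]],[10,[15,-0.5,-1],[0,0,0]],[10,[18,-0.5,-1],[0,0,0]],[10,[20,-0.5,-1],[0,0,0]],[10,[22,-0.5,-1],[0,0,0]],[10,[24,-0.5,-1],[0,0,0]],[10,[26,-0.5,-1],[0,0,0]],[10,[27,-0.5,-1],[0,0,0]],[10,[27,-0.5,-1],[0,0,0]]]' 60;  python3 plan.py .5935 -.1365 .054 88.2; python3 -m pendant '[[10,[2,0,0],[0,0,0]],[10,[3,0,0],[0,0,0]],[10,[3,0,0],[0,0,0]],[10,[3,0,0],[0,0,0]]]' 60;python3 - <<'E'
from meas import *
c=optics.read_camera("side"); print([ (a,ce.round(1)) for a,ce,m in blobs(orange(c),12)])
E
```

```text
time_s: 43.53
tool_pos: [0.5925, -0.1367, 0.0542]
tool_rot: [-75.8, 89.9, -167.6]
force: [1.3, -0.7, -2.3]
grip_width: 0.0144
t 43.53 pos [ 592.5 -136.7   54.2] jawyaw -91.8 F [ 1.3 -0.7 -2.3] w 14.4 j7 -58.0
axes x,y,z: [[-0.0, -0.0, -1.0], [1.0, -0.03, -0.0], [-0.03, -1.0, 0.0]]
shift [0.2, 1.0, -0.2] rot [0.0, 0.0, 0.001] rows>= 1
time_s: 43.87
tool_pos: [0.5927, -0.1368, 0.0538]
tool_rot: [-150.5, 89.9, 117.7]
force: [-5.3, 1.4, 15.2]
grip_width: 0.0141
[(np.int32(16), array([330.9, 225.4])), (np.int32(54), array([348. , 286.9])), (np.int32(52), array([398.4, 293.7])), (np.int32(57), array([354.2, 299.5])), (np.int32(53), array([407.5, 307.3])), (np.int32(61), array([361.3, 313.2])), (np.int32(64), array([416.1, 322.2])), (np.int32(71), array([368. , 328.7]))]
```

```bash
python3 -m pendant '[[10,[-3,0,0],[0,0,0]],[32,[-3,0,0],[0,0,0]],[32,[-3,0,0],[0,0,0]],[32,[-3,0,0],[0,0,0]],[32,[-20,0,0],[0,0,0]],[32,[-40,0,0],[0,0,0]],[32,[-80,0,0],[0,0,0]],[32,[-120,0,0],[0,0,0]],[32,[-160,0,0],[0,0,0]],[32,[-180,0,0],[0,0,0]]]' 20; python3 -m pendant '[[32,[0,-40,0],[0,0,0]],[32,[0,-80,0],[0,0,0]],[32,[0,-120,0],[0,0,0]],[32,[0,-150,0],[0,0,0]],[32,[0,-150,0],[0,0,0]],[32,[0,-150,0],[0,0,0]]]' 20
python3 look.py fin 0 0 640 480 270 180 430 350; python3 - <<'E'
from meas import *
cen=np.array([.5812,-.2169,.046]); a=np.deg2rad(-1.8); ex=np.array([np.cos(a),np.sin(a),0]); ey=np.array([-np.sin(a),np.cos(a),0])
for n in ("side","top"):
    c=optics.read_camera(n)
    for k in (81,27,-27,-81): print(n,k,proj(c,[cen+ey*k/1000+s*.058*ex for s in (-1,1)]).round(1).tolist())
    print([ (a,ce.round(1).tolist()) for a,ce,m in blobs(orange(c),12)])
E
```

```text
time_s: 44.75
tool_pos: [0.5946, -0.1376, 0.2371]
tool_rot: [86.0, 89.7, -5.8]
force: [0.9, -0.1, -0.2]
grip_width: 0.032
time_s: 45.25
tool_pos: [0.4404, -0.1314, 0.2318]
tool_rot: [176.0, 89.6, 84.3]
force: [0.5, 0.3, -0.4]
grip_width: 0.0324
top scale 1.21
side scale 3.41
side 81 [[348.1, 286.4], [390.2, 281.1]]
side 27 [[354.1, 299.4], [397.8, 293.6]]
side -27 [[360.6, 313.5], [406.0, 307.2]]
side -81 [[367.7, 328.9], [415.0, 322.0]]
[(np.int32(48), [390.6, 281.4]), (np.int32(54), [347.7, 286.3]), (np.int32(49), [398.5, 293.5]), (np.int32(54), [354.3, 299.3]), (np.int32(52), [407.5, 307.4]), (np.int32(59), [361.3, 313.3]), (np.int32(63), [416.1, 322.1]), (np.int32(71), [368.1, 328.7])]
top 81 [[380.3, 231.7], [381.9, 182.0]]
top 27 [[403.9, 232.6], [405.2, 182.8]]
top -27 [[427.5, 233.5], [428.7, 183.6]]
top -81 [[451.2, 234.4], [452.2, 184.4]]
[(np.int32(45), [381.9, 181.2]), (np.int32(43), [405.2, 182.1]), (np.int32(43), [429.0, 182.1]), (np.int32(50), [452.6, 183.4]), (np.int32(44), [240.2, 209.1]), (np.int32(45), [380.2, 232.3])]
```

View pics/fin_side.png

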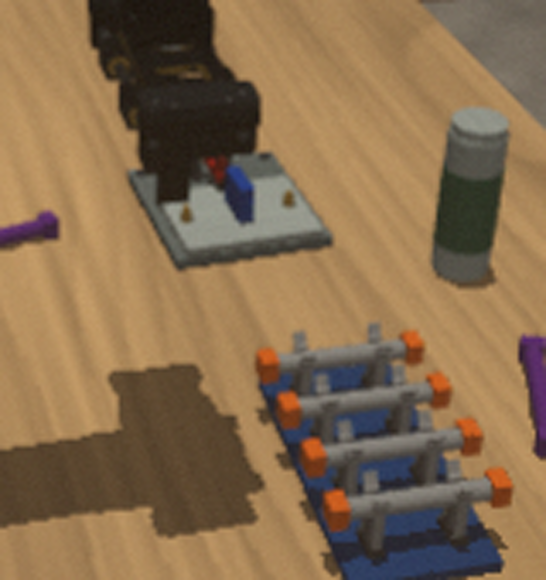

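View pics/fin_top.png

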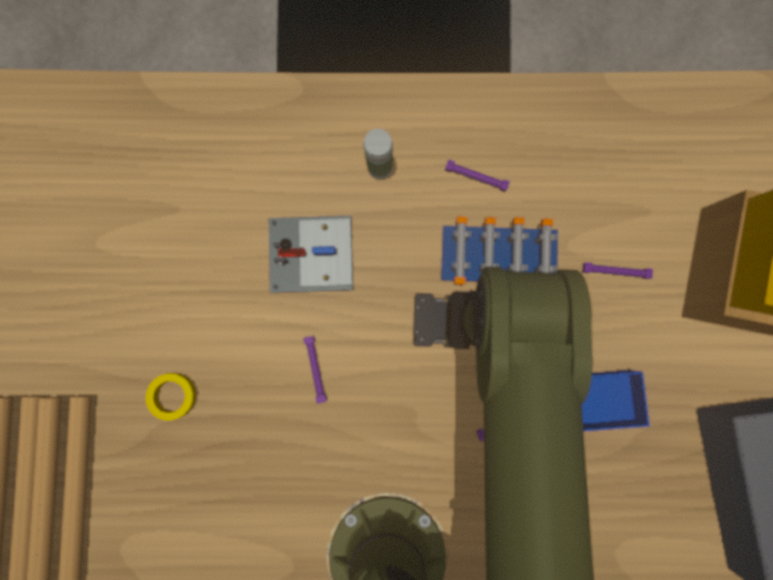

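```bash
python3 - <<'E'
from meas import *
c=optics.read_camera("top")
one=np.ones((480,640),bool)
P,u,v=cloud(c,win(one,225,190,255,222)); k=P[:,2]>.11; print("ball",k.sum(),P[k].mean(0).round(4),P[:,2].max().round(4))
R=np.array([.0100-0,0]); 
for nm,(x,y) in dict(a=(.62,.10),b=(.54,.10),c=(.62,.155),d=(.545,.155)).items():
    q=proj(c,[[x,y,.02]])[0].round().astype(int); Q=cloud(c,win(one,q[0]-3,q[1]-3,q[0]+4,q[1]+4))[0]; print(nm,Q.mean(0).round(4))
E
python3 look.py fl 200 150 320 250
```

```text
ball 83 [0.579  0.1831 0.1365] 0.1433
a [0.6194 0.099  0.0197]
b [0.5403 0.1002 0.0204]
c [0.619  0.1561 0.0201]
d [0.5447 0.1548 0.0202]
top scale 5.8
```

View pics/fl_top.png

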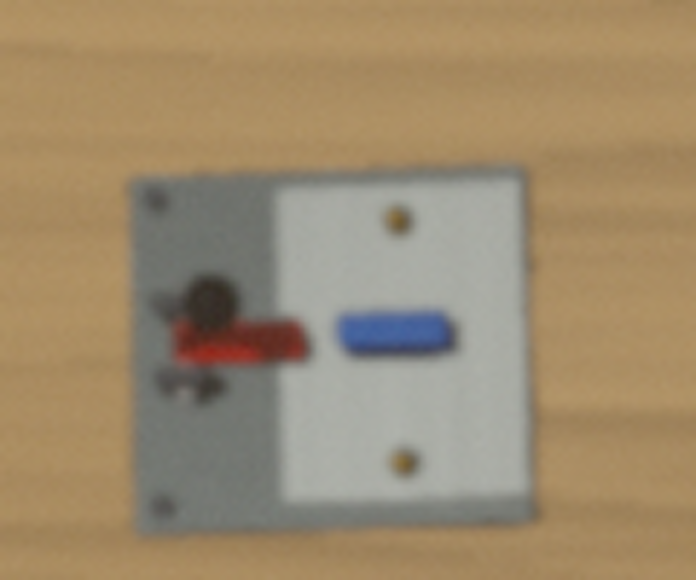

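```bash
python3 -c "
from h import *
print(env.sign_off())"
```

```text
the job is handed in; nothing more can be done
None
```

The job is done and handed in at about 46 s, with the arm clear of everything. I swung the lever up to its stop and lowered the plate over both brass pins. I then pulled the lever back down to its stop and pressed all four gauge pins into the rack, one per slot.

Last checks:
- **Plate:** its upper face measured 20 mm at four spots, which is what a flush plate should give, and both brass pins show through their holes.
- **Lever:** it no longer moved under an 11.6 N pull when I brought it down. At the end the ball was at y = 0.183 m, against 0.182 m expected for fully down, and the foot lies over the plate's edge.
- **Gauge pins:** in the side view every end cap was within about 1.5 px of where a fully seated pin should show it. In the top view the five caps that were visible were within about 1.5 px too; the arm hid the other three.
- **Bystanders:** the spray can, parts bin, tape roll and purple look-alikes were never approached. In the last picture they looked unmoved, though the arm partly hid the bin and one look-alike. I judged this by eye and did not measure it.

No check failed, and I saw no grip slip or knocked gauge pin. The two cameras differed by 3–5 mm in y for the loose gauge pins, so I used a middle value for each grasp.

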